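# First in, first out in the lock drawer

## Task

Put the delivery away in the open counter drawer, first in, first out: in the padlock lane and in the cylinder lane, bring the old piece right up to the front of its lane (the end nearest you), then put the new one of the same kind close behind it, the padlocks lying flat and lengthwise. Stand the white tub upright right at the front of the empty lane, so that the front row is full. Keep everything in the middle of its lane, set things down rather than dropping them, and leave the oil bottle and the centre punch undisturbed.

Things in the scene. Friction and masses are not known exactly. Their poses are not given: they have to be found in the camera images.
- padlock_old: old bronze padlock: the one in a drawer lane, towards the back, shackle to the back; it marks the padlock lane. Lies flat, 72 long (x) x 50 wide (y) x 24 thick, origin under the middle of its length; solid body 40 long from x = -36 to +4 mm (middle at -16 mm; grip it there across the 50 mm), 8 mm steel shackle on to x = +36 mm. 0.4 kg.
- padlock_new: new bronze padlock: the one on the bench (z = 0) beside the drawer, turned up to 45 degrees from x. Lies flat, 72 long (x) x 50 wide (y) x 24 thick, origin under the middle of its length; solid body 40 long from x = -36 to +4 mm (middle at -16 mm; grip it there across the 50 mm), 8 mm steel shackle on to x = +36 mm. 0.4 kg.
- cylinder_old: old lock cylinder: the one in a drawer lane, towards the back; it marks the cylinder lane. Satin nickel, plain round, stands on end with the keyway up, 34 in diameter x 38 tall; origin at the centre of its underside, z up. 0.16 kg.
- cylinder_new: new lock cylinder: the one on the bench (z = 0) beside the drawer. Like the old one: satin nickel, stands on end, 34 in diameter x 38 tall; origin at the centre of its underside, z up. 0.16 kg.
- tub: white plastic key shaker tub with a lid, closed, standing on the bench (z = 0); 60 in diameter and straight up to 43 mm, lid 56 in diameter, 54 tall in all; origin at the centre of its underside, z up. 0.14 kg.
- lane_padlock: black plastic lane tray in the open drawer, holds the old padlock at the start; one of three alike, fixed side by side 110 mm apart in shuffled order. 200 long (x, from the front end near the robot to the back) x 106 wide (y) x 10 high, walls and floor 3 mm thick; origin at the centre of its underside: inner front wall at x = -97 mm, inner floor at z = 3 mm.
- lane_cylinder: lane tray that holds the old cylinder at the start; sizes and axes as lane_padlock. The drawer is fixed: its front board stands 2 mm before the trays, 18 thick, top 54 above the trays' undersides; its sides are 37 high above them, 65 mm from the middle line of an outer lane.
- lane_tub: lane tray that is empty at the start, for the tub; sizes and axes as lane_padlock. The counter top, 105 above the bench, overhangs the drawer: its lip is 23 to 53 mm behind the trays' back ends.
- oil_bottle: bystander, not to be disturbed: blue plastic oil bottle with a red nozzle, standing on the bench among the delivery, 38 in diameter, 120 tall; origin at the centre of its underside.
- punch: bystander, not to be disturbed: steel centre punch, 121 long, 10 thick, lying on the counter top (105 above the bench) behind the drawer; origin under its middle, x along it.
Mind the look-alikes: they are no part of the job. Leave any blue or yellow look-alike of the cylinder_old alone.

How it is judged:
By the outcome, as a careful person would: the job done as asked, in the order asked, and still so for the second after the job is handed in, with the robot touching nothing.
It also fails if it takes over 118 s, if anything falls off the work surface, if the arm or the gripper's body presses on something with over 40 N, if the wrist force passes 120 N, or if a joint passes its speed limit or range.

## Robot

A 6-joint arm with a two-finger parallel gripper is mounted at the origin on the work surface. World frame = base frame: x ahead of the robot, y to its left, z up, the work surface at z = 0. Lengths are in m, angles in rad, forces in N, time in s.
With the tool pointing down it reaches from about 0.275 to 1 m from the base axis. Payload 8.4 kg.
Tool frame: the origin (TCP) lies at the very end of the fingers, on their centre line; the grasp point (between the pads) lies 19 mm behind it; z points along the fingers, y is the line along which they close (so a half turn about z gives the same grasp; the last joint's range is limited). The gripper opens to 85 mm and grips with 20 to 120 N. Pads are 22 mm wide; open, the fingers measure 114 mm over their backs; the gripper's body (76 mm by 85 mm) begins 54 mm behind the grasp point. The pads swing forward as they close: fully open they stand 13 mm farther back than shut.
Start: joints at [-1.214, 0.353, 1.633, -0, 1.155, -0.002], TCP at [0.219, -0.585, 0.231] pointing down, gripper open.
Joint ranges: [-2.63, 2.63], [-0.92, 2.1], [0.06, 2.66], [-1.3, 4.44], [0, 2.69], [-3.02, 3.02]. Speed limits (rad/s): [2.22, 2.22, 2.79, 3.14, 3.14, 3.14].

## Interface

Orientations are given as a unit quaternion [w, x, y, z].
In Python, from bench import observe, eyes, finish_job, silhouettes, place_of gives the robot as it stands.
- The arm moves only by the shell command python3 -m crank 'ROWS' [FORCE]. ROWS is text: rows parted by semicolons, each of 7 numbers parted by spaces: the turn, a rotation vector about the tool's x, y, z in units of 6 degrees (1.0 is 6 degrees), then the shift along the tool's x, y, z in cm, then the finger opening in cm, from 0 to 8.54. A call has exactly 10 rows; each row is the pose to reach, as a shift and turn from the pose commanded when the call began, along the tool's axes at that moment; what a row does not reach only later rows make up. A row lasts 1/12 s, in which the tool goes at most 41.7 mm and 7.16 degrees, less where a joint would pass 70% of its speed; a pose out of reach is approached as far as the arm can. A call with a gripper value outside its range is refused whole. The fingers move at their own pace and stop on an object; FORCE is the grip in N (left out, the last holds). Time passes only in rows, so rows that repeat a pose let the fingers close, or fill a call up. It gives the time, the measured TCP pose, the force, the opening and the grip force at its end, in the units of the state.
- observe(): the state, without advancing time (a new reading comes with each control period).
- eyes.get_image(name): name is "side" or "top"; returns the picture (480x640x3 uint8, red, green, blue); there is no depth.
- eyes.get_calibration(name): a dict with "vfov" (degrees; the focal length in pixels is half the picture's height over the tangent of half this angle, whatever the lens; pixels are square), "cx", "cy" (the principal point, pixels), "position" and "attitude" of the camera in the world. Camera axes: x right, y up, looking along -z (the intrinsics and any distortion apply to the point x, -y, -z); pixel columns grow to the right and rows downward; lengths in m; the calibration is good to about 2 mm. A picture is of the moment at which its call begins. get_calibration takes no time and is no camera call.
- finish_job(): hands the job in; it is judged then, once.
Trained networks look in the newest picture that a camera, given by its name, has taken for a name from the list of things; names that differ only in an ending like _2 or _b are one class to them, and where a whole thing is asked for, a point or a joint stands for the part that bears it (a point fixed in the world has none). Each returns a list of dicts, best first, with "p" (0 to 1); they miss things now and then, are a little off and sometimes report something else, mostly with a low value. They report only what shows in the picture. A call takes as long as a camera call. They do not tell look-alikes from the thing itself.
- silhouettes(camera, thing): "mask" (480x640 bool, what is visible of it) and "box" ([left, top, right, bottom] as shares, 0 to 1, of the picture: columns of its width, rows of its height, round what is visible of it).
- place_of(camera, thing): "location" ([row, column] as shares, 0 to 1, of the picture: columns of its width, rows of its height: a listed point, or the origin of a listed thing).
The state is a dict: "t": time; "joint_positions": joint angles; "qvel": joint speeds; "joint_torque": joint torques, N m; "eef_pos": TCP position; "tool_rot": TCP orientation; "wrist_force": force on the tool from outside, world axes, zero at the start; "moment": the same for the moment, N m; "grip_width": finger opening in m; "finger_force": force on a finger pad.
Only numpy, scipy, OpenCV 4.12 (cv2) and the standard library are available. Lean on these libraries where they do the work, as an engineer would, in place of code of your own. Each camera call takes 0.05 s, during which the arm holds its last target. There are 200 camera calls.

## Working session

There is one attempt and no reset: what is moved stays moved. The work goes in short steps, Python scripts to look and compute and a shell command to move; the robot and the scene stay as the last step left them, time stands still between calls to the robot, and variables do not carry over. Pictures are saved under pics/ and viewed, at most 14 in all, crops included, and the job is handed in when it is done.

```bash
ls; mkdir -p pics; python3 - <<'E'
from bench import observe, eyes
import cv2
print(observe())
for n in("side","top"):
    im=eyes.get_image(n); cv2.imwrite(f"pics/{n}0.png",im[:,:,::-1]); print(n,eyes.get_calibration(n))
E
```

```text
pics
{'t': 0.0, 'joint_positions': array([-1.21439252e+00,  3.53634937e-01,  1.63417378e+00,  5.92653718e-06,
        1.15520078e+00, -2.39691840e-03]), 'qvel': array([ 0.00039259,  0.00103114, -0.00064078, -0.00279874, -0.00100902,
       -0.00063394]), 'joint_torque': array([ 3.94486381e-05, -6.05247402e+01, -3.42060113e+01, -1.35842929e-04,
        9.37710924e-03,  6.45349630e-06]), 'eef_pos': array([ 0.21929909, -0.58472993,  0.23055297]), 'tool_rot': array([-6.97831055e-04,  9.83950836e-01,  1.78438369e-01, -1.22071636e-04]), 'wrist_force': array([0.02248203, 0.19956155, 0.87663498]), 'moment': array([-0.00441683,  0.03407561, -0.00387453]), 'finger_force': 0.0, 'grip_width': 0.08549188470912045}
side {'vfov': 54.077743221927804, 'cx': 320.6460102919593, 'cy': 237.58306306304976, 'position': array([ 0.52974405, -0.71343786,  0.81987146]), 'attitude': array([ 0.92065375,  0.38884754, -0.00936555, -0.03326472])}
top {'vfov': 46.010030694774514, 'cx': 319.7459516098063, 'cy': 235.05021486575856, 'position': array([0.531084  , 0.01461382, 1.20292965]), 'attitude': array([ 0.71472711,  0.01383553, -0.02634617, -0.69877008])}
```

View pics/top0.png

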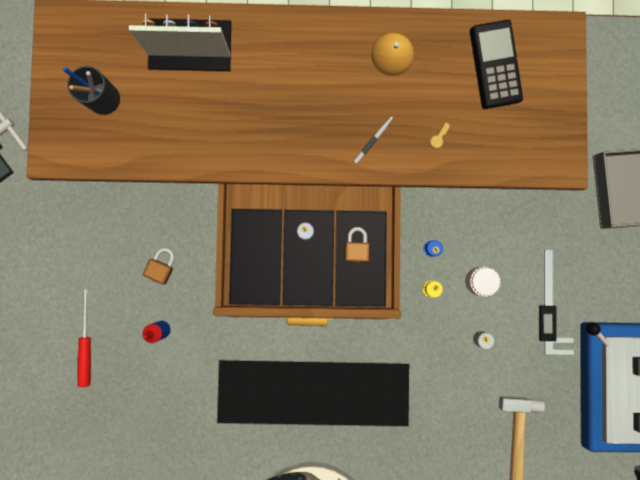

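View pics/side0.png

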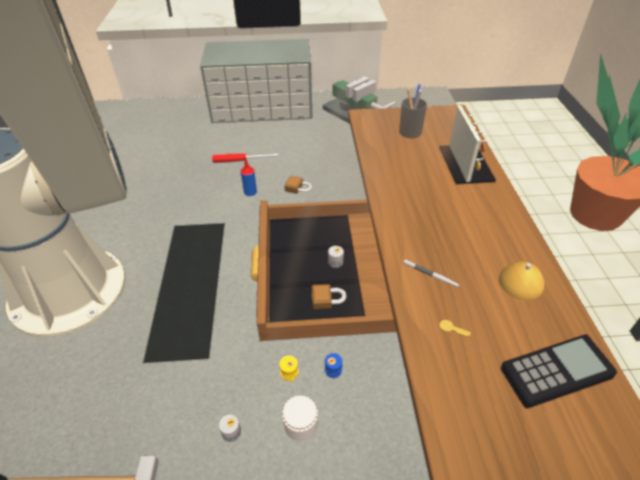

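```bash
cat > h.py <<'E'
import numpy as np, cv2
from scipy.spatial.transform import Rotation as R
from scipy.optimize import least_squares
from bench import observe, eyes, silhouettes, place_of
CAL={n:eyes.get_calibration(n) for n in("side","top")}
def rot(q): return R.from_quat(np.r_[q[1:],q[0]])
def proj(n,P):
    c=CAL[n]; f=240/np.tan(np.radians(c["vfov"])/2)
    p=rot(c["attitude"]).inv().apply(np.atleast_2d(P)-c["position"])
    return np.c_[c["cx"]+f*p[:,0]/-p[:,2], c["cy"]+f*p[:,1]/p[:,2]]
def ray(n,uv,z):
    c=CAL[n]; f=240/np.tan(np.radians(c["vfov"])/2); uv=np.atleast_2d(uv)
    d=rot(c["attitude"]).apply(np.c_[(uv[:,0]-c["cx"])/f,-(uv[:,1]-c["cy"])/f,-np.ones(len(uv))])
    return c["position"]+d*((z-c["position"][2])/d[:,2])[:,None]
def tri(uvs):
    f=lambda P:np.concatenate([proj(n,P)[0]-uv for n,uv in uvs.items()])
    s=least_squares(f,[.6,0,.03]); return s.x,np.abs(s.fun).max()
a=np.linspace(0,2*np.pi,40)
def cyl(d,h,z0=0): return np.array([[d/2*np.cos(t),d/2*np.sin(t),z] for t in a for z in(z0,h)])
tubm=np.r_[cyl(.06,.043),cyl(.056,.054,.043)]
b=np.linspace(-np.pi/2,np.pi/2,12)
def padm(w=.036): return np.array([[x,y,z] for x in(-.036,.004) for y in(-.025,.025) for z in(0,.024)]+[[.036-w/2+w/2*np.cos(t),w/2*np.sin(t),z] for t in b for z in(.008,.016)])
M=dict(cylinder=cyl(.034,.038),tub=tubm,padlock=padm(),oil_bottle=cyl(.038,.08))
def mom(poly):
    m=cv2.moments(poly.astype(np.float32)); A=m["m00"]
    return np.r_[m["m10"]/A,m["m01"]/A,[m[k]/A/30 for k in("mu20","mu11","mu02")]]
def fit(model,masks,z,yaw=None,x0=None):
    """masks {cam:mask}; z=None free; yaw=None -> round"""
    T=[(n,mom(cv2.convexHull(np.argwhere(m)[:,::-1].astype(np.float32)))) for n,m in masks.items()]
    def f(p):
        Q=model
        if yaw is not None: Q=R.from_euler("z",p[3]).apply(model)
        Q=Q+[p[0],p[1],p[2] if z is None else z]
        r=[]
        for n,t in T:
            d=mom(cv2.convexHull(proj(n,Q).astype(np.float32)))-t
            r.append(d if yaw is not None else d[:2])
        return np.concatenate(r)
    s=least_squares(f,[*x0,0 if z is None else z,yaw or 0],diff_step=1e-3,x_scale=[.01,.01,.01,.1])
    return s.x,np.round(s.fun,1)
E
python3 - <<'E'
from h import *
import pickle
np.set_printoptions(precision=4,suppress=True)
for n in("side","top"): eyes.get_image(n)
D={}
for t in["padlock_old","cylinder_old","tub","lane_tub","oil_bottle","punch"]:
    for n in("side","top"):
        s=silhouettes(n,t); D[t,n]=s; D[t,n,'p']=place_of(n,t)
        print(t,n,[(round(o["p"],2),(np.array(o["box"])*[640,480,640,480]).round(0).tolist()) for o in s],[(round(o["p"],2),(np.array(o["location"])*[480,640]).round(1)) for o in D[t,n,'p']])
pickle.dump(D,open("d.pkl","wb"))
E
```

```text
padlock_old side [(0.72, [310.0, 285.0, 347.0, 309.0])] [(0.63, array([302.6, 328.4]))]
padlock_old top [(0.84, [343.0, 230.0, 367.0, 264.0])] [(0.95, array([245.5, 355.9]))]
cylinder_old side [(0.92, [281.0, 357.0, 300.0, 383.0]), (0.86, [323.0, 350.0, 342.0, 377.0]), (0.83, [329.0, 246.0, 345.0, 266.0])] [(0.69, array([368.6, 333.1])), (0.62, array([373. , 289.8])), (0.61, array([260.3, 334.3])), (0.23, array([434.2, 230.5]))]
cylinder_old top [(0.77, [423.0, 281.0, 442.0, 299.0]), (0.56, [301.0, 221.0, 314.0, 244.0]), (0.56, [422.0, 241.0, 442.0, 257.0])] [(0.73, array([249.7, 431. ])), (0.49, array([288.9, 429.3]))]
tub side [(0.81, [282.0, 396.0, 317.0, 441.0]), (0.68, [267.0, 218.0, 355.0, 251.0])] [(0.92, array([425., 300.]))]
tub top [(0.81, [465.0, 269.0, 499.0, 294.0]), (0.52, [230.0, 209.0, 282.0, 306.0])] [(0.87, array([281.6, 476.8]))]
lane_tub side [(0.81, [266.0, 215.0, 355.0, 253.0])] [(0.57, array([236.3, 308.4])), (0.35, array([299.4, 329.7]))]
lane_tub top [(0.83, [229.0, 207.0, 282.0, 306.0])] [(0.63, array([259.2, 255.8]))]
oil_bottle side [(0.74, [243.0, 159.0, 257.0, 196.0])] [(0.91, array([194. , 250.8]))]
oil_bottle top [(0.82, [142.0, 321.0, 172.0, 344.0]), (0.3, [465.0, 269.0, 499.0, 296.0])] [(0.58, array([328.1, 162.2]))]
punch side [(0.5, [400.0, 260.0, 460.0, 284.0])] [(0.72, array([275.7, 430.8]))]
punch top [(0.69, [354.0, 118.0, 394.0, 163.0])] [(0.6, array([137.2, 372.8])), (0.36, array([257. , 256.1]))]
```

```bash
python3 - <<'E'
from h import *
np.set_printoptions(precision=4,suppress=True)
im={n:eyes.get_image(n) for n in("side","top")}
a=cv2.resize(im["top"][195:325,140:400],None,fx=3,fy=3,interpolation=cv2.INTER_CUBIC)
b=cv2.resize(im["side"][190:345,240:400],None,fx=3,fy=3,interpolation=cv2.INTER_CUBIC)
c=np.zeros((600,780,3),np.uint8); 
cv2.imwrite("pics/t1.png",a[:,:,::-1]); cv2.imwrite("pics/s1.png",b[:,:,::-1])
# dark tray region
for n,(x0,y0,x1,y1) in dict(top=(215,190,402,320),side=(255,195,400,340)).items():
    s=im[n][y0:y1,x0:x1]; m=((s.max(2)<60)).astype(np.uint8)
    m=cv2.morphologyEx(m,cv2.MORPH_CLOSE,np.ones((13,13)))
    cs,_=cv2.findContours(m,0,2); k=max(cs,key=cv2.contourArea)
    h=cv2.convexHull(k); q=cv2.approxPolyDP(h,6,True)[:,0]+[x0,y0]
    print(n,q.tolist())
E
```

```text
top [[393, 190], [392, 306], [230, 303], [232, 209]]
side [[343, 217], [362, 314], [271, 320], [271, 220]]
```

View pics/t1.png

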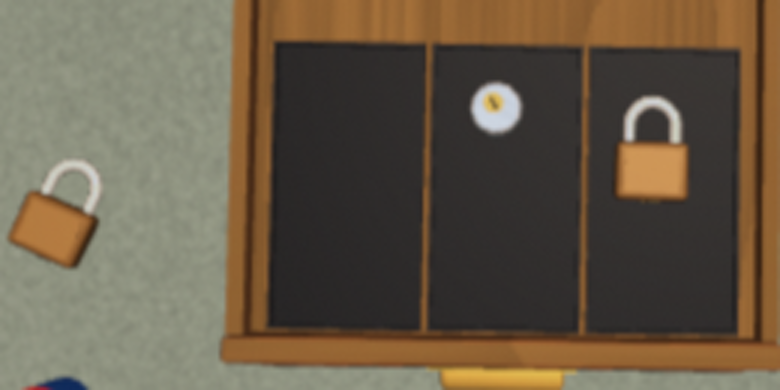

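View pics/s1.png

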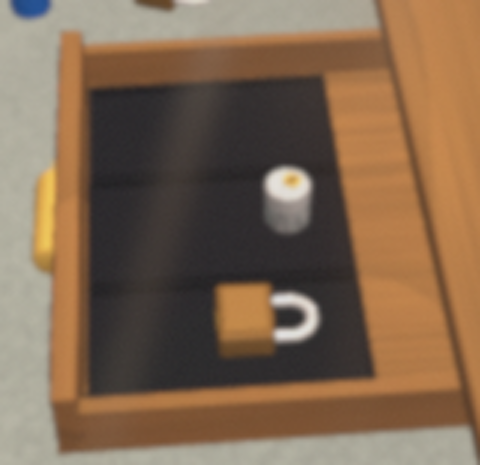

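```bash
python3 - <<'E'
from h import *
import pickle
np.set_printoptions(precision=4,suppress=True)
o=-.33
top=np.array([[231.7,209],[386.7,211.7],[385.3,306],[229.3,304]])+o
side=np.array([[348.3,215],[270,220]])+o
loc=np.array([[.1,.163,.01],[.1,-.163,.01],[-.1,-.163,.01],[-.1,.163,.01]])
def P(p,L): return R.from_euler("z",p[3]).apply(L)+p[:3]
f=lambda p:np.r_[(proj("top",P(p,loc))-top).ravel(),(proj("side",P(p,loc[[0,3]]))-side).ravel()]
s=least_squares(f,[.55,0,.02,0]); T=s.x; print("tray",T,s.fun)
D=pickle.load(open("d.pkl","rb"))
im={n:eyes.get_image(n) for n in("side","top")}
def sel(n,cond,box,close=3):
    x0,y0,x1,y1=box; m=np.zeros((480,640),np.uint8); m[y0:y1,x0:x1]=cond(im[n][y0:y1,x0:x1].astype(int)); 
    m=cv2.morphologyEx(m,cv2.MORPH_CLOSE,np.ones((close,close)))
    k,l,st,_=cv2.connectedComponentsWithStats(m); i=1+st[1:,4].argmax(); return l==i, st[i].tolist()
bright=lambda s:(s.min(2)>95)
def go(name,model,z,boxes,conds,yaw=None,x0=None):
    ms={}
    for n in boxes:
        ms[n],st=sel(n,conds[n] if isinstance(conds,dict) else conds,boxes[n],5); print(name,n,st)
    p,r=fit(M[model],ms,z,yaw,x0); print("  ",p,r)
    for n in boxes: print("    only",n,fit(M[model],{n:ms[n]},z if z is not None else T[2]+.003,yaw,x0)[0])
notdark=lambda s:s.max(2)>85
white=lambda s:(s.min(2)>150)&(s.max(2)-s.min(2)<40)
zt=T[2]+.003
go("cyl_old","cylinder",zt,dict(top=(290,215,325,245),side=(320,240,352,275)),notdark,None,(.6,0))
go("pad_old","padlock",zt,dict(top=(340,222,375,268),side=(308,278,352,312)),notdark,0.,(.6,-.1))
go("cyl_new","cylinder",0,dict(top=(470,325,500,355),side=(215,410,245,445)),dict(top=lambda s:(s.min(2)>160),side=lambda s:(s.min(2)>150)),None,(.4,-.3))
go("tub","tub",0,dict(top=(460,260,505,300),side=(278,390,322,442)),white,None,(.5,-.3))
bg=lambda s:(abs(s-[132,138,124]).max(2)>32)
go("pad_new","padlock",0,dict(top=(140,242,178,288),side=(282,172,318,196)),bg,-.4,(.5,.3))
go("oil","oil_bottle",0,dict(top=(140,318,175,346)),bg,None,(.4,.3))
print(tri({n:np.array(D["oil_bottle",n,'p'][0]["location"])[::-1]*[640,480] for n in("side","top")}))
for t in("padlock_old","punch","tub"):print(t,tri({n:np.array(D[t,n,'p'][0]["location"])[::-1]*[640,480] for n in("side","top")}))
print([im["top"][300,200],im["side"][200,320],im["top"][340,485],im["side"][432,228]])
E
```

```text
tray [0.5526 0.0179 0.0116 0.0031] [-0.2348 -1.2386  0.1282 -0.7077  0.3503  0.5942 -0.5283 -0.2102 -0.8469
  0.7392 -0.9784 -0.0068]
cyl_old top [297, 222, 17, 18, 247]
cyl_old side [327, 245, 18, 23, 321]
   [0.6072 0.0271 0.0146 0.    ] [-0.8 -0.5 -0.5  1.2]
    only top [0.6062 0.0255 0.0146 0.    ]
    only side [0.6086 0.0309 0.0146 0.    ]
pad_old top [345, 227, 25, 35, 629]
pad_old side [311, 284, 36, 25, 659]
   [ 0.5836 -0.0818  0.0146 -0.0185] [-0.9 -0.4  0.2 -0.   0.  -0.4  1.2 -0.2 -0.   0.3]
    only top [ 0.5827 -0.0836  0.0244  0.0001]
    only side [ 0.5849 -0.0784  0.0146  0.0219]
cyl_new top [479, 333, 15, 16, 161]
cyl_new side [215, 410, 30, 35, 825]
   [ 0.3887 -0.352   0.      0.    ] [-2.4 -1.2 -0.9  1.9]
    only top [ 0.3863 -0.357   0.      0.    ]
    only side [ 0.39   -0.3487  0.      0.    ]
tub top [470, 266, 31, 31, 713]
tub side [278, 390, 44, 52, 2130]
   [ 0.511  -0.3449  0.      0.    ] [-3.6 -0.6 -0.3  3.1]
    only top [ 0.5099 -0.3524  0.      0.    ]
    only side [ 0.5116 -0.3394  0.      0.    ]
pad_new top [143, 248, 31, 37, 653]
pad_new side [282, 172, 36, 24, 864]
   [ 0.5248  0.3267  0.     -2.6059] [-0.6 -1.3  0.3  1.1  0.  -1.7  1.5 -1.8 -0.2 -0.7]
    only top [ 0.5308  0.3262  0.032  -0.3519]
    only side [ 0.5415  0.3341 -0.      5.9092]
oil top [142, 321, 29, 22, 473]
   [0.3944 0.3219 0.     0.    ] [ 0. -0.]
    only top [0.3944 0.3219 0.     0.    ]
(array([ 0.3968,  0.3224, -0.0058]), np.float64(0.6619375408445194))
padlock_old (array([ 0.5808, -0.083 ,  0.0073]), np.float64(0.929262035975853))
punch (array([ 0.7887, -0.1044,  0.1024]), np.float64(0.48729422647420506))
tub (array([ 0.5099, -0.3439, -0.003 ]), np.float64(0.8899325415184194))
[array([147, 151, 131], dtype=uint8), array([174, 168, 152], dtype=uint8), array([165, 138,  63], dtype=uint8), array([215, 208, 199], dtype=uint8)]
```

```bash
python3 - <<'E'
from h import *
np.set_printoptions(precision=4,suppress=True)
im={n:eyes.get_image(n) for n in("side","top")}
def sel(n,box):
    x0,y0,x1,y1=box; s=cv2.GaussianBlur(im[n],(3,3),0)[y0:y1,x0:x1].astype(int)
    e=np.r_[s[0],s[-1],s[:,0],s[:,-1]]; bg=np.median(e,0); d=abs(s-bg).max(2)
    m=np.zeros((480,640),np.uint8); m[y0:y1,x0:x1]=d>24
    m=cv2.morphologyEx(m,cv2.MORPH_CLOSE,np.ones((5,5)))
    k,l,st,_=cv2.connectedComponentsWithStats(m); i=1+st[1:,4].argmax(); return l==i,st[i].tolist()
def go(name,t,z,boxes,yaw=None,x0=None):
    ms={}
    for n in boxes: ms[n],st=sel(n,boxes[n]); print(name,n,st)
    print("  ",*fit(M[t],ms,z,yaw,x0)); print("  zfree",*fit(M[t],ms,None,yaw,x0))
    s={n:max(silhouettes(n,name) or [None],key=lambda o:(o["mask"]&ms[n]).sum() if o else 0) for n in boxes}
    s={n:o["mask"] for n,o in s.items() if o and (o["mask"]&ms[n]).any()}
    print("  net",list(s),*fit(M[t],s,z,yaw,x0))
go("cylinder_new","cylinder",0,dict(top=(465,322,505,360),side=(210,405,250,450)),None,(.39,-.35))
go("tub","tub",0,dict(top=(452,255,515,310),side=(270,385,330,450)),None,(.51,-.345))
go("padlock_new","padlock",0,dict(top=(137,240,182,292),side=(278,172,320,198)),-.37,(.53,.327))
go("padlock_old","padlock",.0146,dict(top=(338,220,377,270),side=(306,276,352,314)),0.,(.58,-.08))
go("cylinder_old","cylinder",.0146,dict(top=(288,215,325,250),side=(320,240,352,275)),None,(.6,.03))
E
```

```text
cylinder_new top [473, 331, 21, 18, 298]
cylinder_new side [219, 414, 22, 28, 475]
   [ 0.3894 -0.3501  0.      0.    ] [-0.2 -0.5 -0.4  0.1]
  zfree [ 0.3895 -0.3502  0.0007  0.    ] [-0.  -0.5 -0.4  0. ]
  net ['top', 'side'] [ 0.3885 -0.3499  0.      0.    ] [-0.3 -0.7 -0.5  0.2]
tub top [465, 266, 36, 31, 871]
tub side [282, 395, 36, 44, 1134]
   [ 0.5103 -0.3422  0.      0.    ] [-2.4 -0.1  0.   2.1]
  zfree [ 0.5105 -0.3438  0.0113  0.    ] [ 0.  -0.1 -0.1  0. ]
  net ['top', 'side'] [ 0.5104 -0.3451  0.      0.    ] [-0.6 -0.8 -0.7  0.5]
padlock_new top [142, 248, 32, 37, 700]
padlock_new side [284, 175, 28, 19, 358]
   [ 0.5308  0.3265 -0.6239 -0.3712] [-0.2 -0.3  0.1  0.   0.1 -0.4  0.6  0.2  0.   0.1]
  zfree [ 0.5307  0.326   0.0033 -0.1796] [ 0.  -0.2 -0.1  0.2  0.2 -0.3  0.   0.2 -0.   0.1]
  net ['top', 'side'] [ 0.5308  0.3273 -0.6238 -0.173 ] [-0.2 -0.4  0.2  0.2  0.4 -0.4  0.4  0.  -0.1  0.2]
padlock_old top [345, 226, 25, 36, 699]
padlock_old side [311, 283, 37, 26, 758]
   [ 0.5842 -0.0817  0.0126 -0.0019] [-0.9 -0.4  0.1 -0.  -0.2 -0.3  1.2 -0.3 -0.1  0.2]
  zfree [ 0.584  -0.0832  0.0202 -0.0289] [ 0.  -0.3  0.1 -0.1 -0.1 -0.3  0.  -0.3 -0.   0.2]
  net ['top', 'side'] [ 0.5817 -0.0807  0.0146  0.    ] [-0.6 -0.6  0.1  0.   0.  -0.6  0.9  0.  -0.   0.5]
cylinder_old top [296, 222, 19, 18, 270]
cylinder_old side [327, 244, 18, 24, 350]
   [0.6072 0.027  0.0146 0.    ] [-0.8 -0.5 -0.4  1.3]
  zfree [0.6068 0.0253 0.0205 0.    ] [ 0.  -0.5 -0.5  0. ]
  net ['top', 'side'] [0.6058 0.0264 0.0146 0.    ] [-0.4 -0.5 -0.5  0.7]
```

```bash
cat > d.py <<'E'
# usage: d.py x y z yaw_deg [x y z yaw ...]: print shift (cm) and z-turn (units) from the present pose, and leveling error
import sys; from h import *
np.set_printoptions(precision=2,suppress=True)
s=observe(); r=rot(s["tool_rot"])
print("t%.2f"%s["t"],"pos",s["eef_pos"].round(4),"w%.4f"%s["grip_width"],"ff%.1f"%s["finger_force"],"wf",s["wrist_force"],"q",s["joint_positions"])
v=np.array(sys.argv[1:],float).reshape(-1,4)
for x,y,z,a in v:
    g=R.from_euler("z",a,degrees=True)*R.from_euler("x",180,degrees=True)
    print("shift",r.inv().apply(np.array([x,y,z])-s["eef_pos"])*100,"turn",np.degrees((r.inv()*g).as_rotvec())/6)
E
python3 d.py .568 -.0825 .11 0; python3 -c "
from h import *
print(ray('top',[[230,181],[310,184],[400,186]],.105))"
```

```text
t2.20 pos [ 0.22 -0.59  0.23] w0.0851 ff0.0 wf [0.25 0.27 1.02] q [-1.21  0.35  1.63  0.    1.16 -0.  ]
shift [ 50.28 -34.83  12.13] turn [-0.   -0.    3.43]
[[ 0.6953063   0.17324457  0.105     ]
 [ 0.69328014  0.01712707  0.105     ]
 [ 0.69370241 -0.15933086  0.105     ]]
```

```bash
python3 -m crank '0 0 0.4 3 -2 0 6;0 0 0.9 6.3 -4.4 0 6;0 0 1.5 9.6 -6.7 0 6;0 0 2 12.9 -9 0 6;0 0 2.5 16.2 -11.3 0 6;0 0 3 19.5 -13.6 0 6;0 0 3.43 22.8 -15.9 0 6;0 0 3.43 26.1 -18.2 0 6;0 0 3.43 29.4 -20.5 0 6;0 0 3.43 32.7 -22.8 0 6' 40; python3 d.py .568 -.0825 .11 0
```

```text
t: 3.03
eef_pos: [0.4464, -0.2552, 0.2316]
tool_rot: [0.0, 1.0, -0.0, 0.0]
wrist_force: [-0.2, -0.6, -0.1]
grip_width: 0.0601
finger_force: 0.0
t3.03 pos [ 0.45 -0.26  0.23] w0.0601 ff0.0 wf [-0.25 -0.63 -0.08] q [-0.52  0.18  1.87 -0.    1.09  1.05]
shift [ 12.14 -17.28  12.16] turn [ 0.   -0.01 -0.  ]
```

```bash
python3 -m crank '0 0 0 2 -3 2 5.9;0 0 0 4.3 -6 4 5.9;0 0 0 6.5 -9 6 5.9;0 0 0 8.6 -12 8 5.9;0 0 0 10.5 -15 10 5.9;0 0 0 12.1 -17.3 12 5.9;0 0 0 12.1 -17.3 14 5.9;0 0 0 12.1 -17.3 15 5.9;0 0 0 12.1 -17.3 15 5.9;0 0 0 12.1 -17.3 15 5.9'; python3 d.py .568 -.0825 .025 0; python3 - <<'E'
from h import *
a=eyes.get_image("top")[180:330,220:400];b=eyes.get_image("side")[190:340,240:400]
cv2.imwrite("pics/g1.png",cv2.resize(np.hstack([a,b]),None,fx=2.3,fy=2.3,interpolation=2)[:,:,::-1])
E
```

```text
t: 3.87
eef_pos: [0.5661, -0.0845, 0.0813]
tool_rot: [-0.0, 1.0, -0.0, -0.001]
wrist_force: [0.1, 0.3, 0.2]
grip_width: 0.0589
finger_force: 0.0
t3.87 pos [ 0.57 -0.08  0.08] w0.0589 ff0.0 wf [0.08 0.31 0.2 ] q [-0.15  0.46  1.86 -0.    0.82  1.42]
shift [ 0.2  -0.2   5.63] turn [-0.    0.01 -0.01]
```

View pics/g1.png

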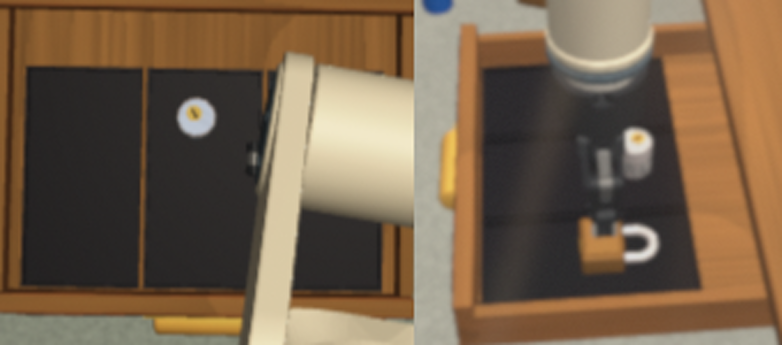

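The side view shows the near finger over the padlock body (about x 605, y 215 in the crop), with the second finger beyond it, so they straddle the body and I can go down.

```bash
python3 -m crank '0 0 0 0.1 -0.2 0.8 5.9;0 0 0 0.2 -0.2 1.6 5.9;0 0 0 0.2 -0.2 2.4 5.9;0 0 0 0.2 -0.2 3.2 5.9;0 0 0 0.2 -0.2 4 5.9;0 0 0 0.2 -0.2 4.6 5.9;0 0 0 0.2 -0.2 5.1 5.9;0 0 0 0.2 -0.2 5.5 5.9;0 0 0 0.2 -0.2 5.5 5.9;0 0 0 0.2 -0.2 5.5 5.9'; python3 -m crank '0 0 0 0 0 0 5.5;0 0 0 0 0 0 5.2;0 0 0 0 0 0 5;0 0 0 0 0 0 4.8;0 0 0 0 0 0 4.6;0 0 0 0 0 0 4.4;0 0 0 0 0 0 4.4;0 0 0 0 0 0 4.4;0 0 0 0 0 0 4.4;0 0 0 0 0 0 4.4' 40; python3 d.py
```

```text
t: 4.8
eef_pos: [0.5686, -0.0819, 0.0261]
tool_rot: [-0.0, 1.0, -0.0, -0.0]
wrist_force: [-0.1, 0.3, 0.9]
grip_width: 0.0586
finger_force: 0.0
t: 5.63
eef_pos: [0.5691, -0.0823, 0.0271]
tool_rot: [0.0, 1.0, -0.0, 0.001]
wrist_force: [-1.5, -2.4, 5.4]
grip_width: 0.0487
finger_force: 41.5
t5.63 pos [ 0.57 -0.08  0.03] w0.0487 ff41.5 wf [-1.53 -2.43  5.43] q [-0.15  0.54  1.88 -0.    0.72  1.43]
```

```bash
python3 -m crank '0 0 0 0 0 -0.4 4.4;0 0 0 0 0 -0.9 4.4;0 0 0 -0.4 0.1 -1.2 4.4;0 0 0 -1.2 0.2 -1.2 4.4;0 0 0 -2.2 0.4 -1.2 4.4;0 0 0 -3.4 0.5 -1.2 4.4;0 0 0 -4.6 0.7 -1.2 4.4;0 0 0 -5.8 0.8 -1.2 4.4;0 0 0 -6.8 0.95 -1.2 4.4;0 0 0 -7.6 1 -1.2 4.4'; python3 d.py .478 -.0921 .0275 0;  python3 - <<'E'
from h import *
b=eyes.get_image("side")[190:340,240:400]
cv2.imwrite("pics/g2.png",cv2.resize(b,None,fx=3.5,fy=3.5,interpolation=2)[:,:,::-1])
E
```

```text
t: 6.47
eef_pos: [0.4907, -0.0921, 0.0381]
tool_rot: [-0.0, 1.0, -0.0, -0.001]
wrist_force: [0.9, -0.1, -4.2]
grip_width: 0.049
finger_force: 42.9
t6.47 pos [ 0.49 -0.09  0.04] w0.0490 ff42.9 wf [ 0.94 -0.1  -4.2 ] q [-0.19  0.44  2.04 -0.    0.66  1.38]
shift [-1.27  0.    1.06] turn [-0.    0.01 -0.01]
```

View pics/g2.png

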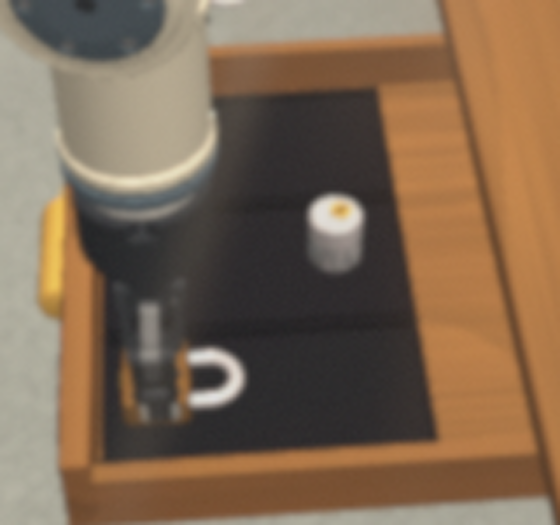

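```bash
python3 -m crank '0 0 0 -0.1 0 0.2 4.4;0 0 0 -0.2 0 0.4 4.4;0 0 0 -0.3 0 0.6 4.4;0 0 0 -0.4 0 0.8 4.4;0 0 0 -0.5 0 0.8 4.4;0 0 0 -0.6 0 0.8 4.4;0 0 0 -0.7 0 0.8 4.4;0 0 0 -0.8 0 0.8 4.4;0 0 0 -0.9 0 0.8 4.4;0 0 0 -0.9 0 0.8 4.4'; python3 d.py;python3 -m crank '0 0 0 -0.02 0 0 4.4;0 0 0 -0.05 0 0 4.4;0 0 0 -0.07 0 0 4.4;0 0 0 -0.1 0 0 4.4;0 0 0 -0.13 0 0 4.4;0 0 0 -0.16 0 0 4.4;0 0 0 -0.2 0 0 4.4;0 0 0 -0.2 0 0 4.4;0 0 0 -0.2 0 0 4.4;0 0 0 -0.2 0 0 4.4'; python3 d.py
```

```text
t: 7.35
eef_pos: [0.4835, -0.0919, 0.0303]
tool_rot: [-0.0, 1.0, -0.0, -0.0]
wrist_force: [-1.4, -0.2, -3.6]
grip_width: 0.0489
finger_force: 42.9
t7.35 pos [ 0.48 -0.09  0.03] w0.0489 ff42.9 wf [-1.37 -0.24 -3.58] q [-0.19  0.45  2.06 -0.    0.63  1.38]
t: 8.18
eef_pos: [0.4816, -0.0919, 0.0303]
tool_rot: [-0.0, 1.0, -0.0, -0.0]
wrist_force: [1.0, 0.1, -3.4]
grip_width: 0.0485
finger_force: 42.9
t8.18 pos [ 0.48 -0.09  0.03] w0.0485 ff42.9 wf [ 0.95  0.07 -3.4 ] q [-0.19  0.45  2.06  0.    0.63  1.38]
```

```bash
python3 -m crank '0 0 0 -0.03 0 0 4.4;0 0 0 -0.06 0 0 4.4;0 0 0 -0.1 0 0 4.4;0 0 0 -0.13 0 0 4.4;0 0 0 -0.16 0 0 4.4;0 0 0 -0.2 0 0 4.4;0 0 0 -0.23 0 0 4.4;0 0 0 -0.25 0 0 4.4;0 0 0 -0.25 0 0 4.4;0 0 0 -0.25 0 0 4.4'; python3 -m crank '0 0 0 -0.03 0 0 4.4;0 0 0 -0.06 0 0 4.4;0 0 0 -0.1 0 0 4.4;0 0 0 -0.13 0 0 4.4;0 0 0 -0.16 0 0 4.4;0 0 0 -0.2 0 0 4.4;0 0 0 -0.2 0 0 4.4;0 0 0 -0.2 0 0 4.4;0 0 0 -0.2 0 0 4.4;0 0 0 -0.2 0 0 4.4'; python3 d.py
```

```text
t: 9.02
eef_pos: [0.4793, -0.0919, 0.0303]
tool_rot: [0.0, 1.0, -0.0, 0.0]
wrist_force: [0.6, -1.1, -3.8]
grip_width: 0.049
finger_force: 42.9
t: 9.85
eef_pos: [0.479, -0.092, 0.0307]
tool_rot: [0.0, 1.0, -0.0, 0.002]
wrist_force: [7.0, 2.3, -5.7]
grip_width: 0.0487
finger_force: 42.6
t9.85 pos [ 0.48 -0.09  0.03] w0.0487 ff42.6 wf [ 7.03  2.26 -5.73] q [-0.19  0.44  2.07  0.    0.63  1.38]
```

```bash
python3 -m crank '0 0 0 0.1 0 0 4.4;0 0 0 0.25 0 0 4.4;0 0 0 0.25 0 0.05 4.4;0 0 0 0.25 0 0.1 4.4;0 0 0 0.25 0 0.15 4.4;0 0 0 0.25 0 0.2 4.4;0 0 0 0.25 0 0.25 4.4;0 0 0 0.25 0 0.3 4.4;0 0 0 0.25 0 0.3 4.4;0 0 0 0.25 0 0.3 4.4'; python3 d.py
```

```text
t: 10.68
eef_pos: [0.4793, -0.0919, 0.0272]
tool_rot: [-0.0, 1.0, -0.0, -0.0]
wrist_force: [0.1, 0.5, -3.8]
grip_width: 0.0486
finger_force: 42.9
t10.68 pos [ 0.48 -0.09  0.03] w0.0486 ff42.9 wf [ 0.06  0.5  -3.82] q [-0.19  0.45  2.07 -0.    0.62  1.38]
```

```bash
python3 -m crank '0 0 0 0 0 0.02 4.4;0 0 0 0 0 0.04 4.4;0 0 0 0 0 0.06 4.4;0 0 0 0 0 0.08 4.4;0 0 0 0 0 0.1 4.4;0 0 0 0 0 0.12 4.4;0 0 0 0 0 0.14 4.4;0 0 0 0 0 0.14 4.4;0 0 0 0 0 0.14 4.4;0 0 0 0 0 0.14 4.4'; python3 d.py
```

```text
t: 11.52
eef_pos: [0.4793, -0.0919, 0.027]
tool_rot: [-0.0, 1.0, -0.0, -0.0]
wrist_force: [-6.3, 1.0, 17.8]
grip_width: 0.0492
finger_force: 45.4
t11.52 pos [ 0.48 -0.09  0.03] w0.0492 ff45.4 wf [-6.32  1.04 17.77] q [-0.19  0.45  2.07 -0.    0.62  1.38]
```

```bash
python3 -m crank '0 0 0 0 0 -0.1 4.8;0 0 0 0 0 -0.1 5.2;0 0 0 0 0 -0.1 5.8;0 0 0 0 0 -0.1 6;0 0 0 0 0 -0.1 6;0 0 0 0 0 -1 6;0 0 0 0 0 -3 6;0 0 0 0 0 -5.5 6;0 0 0 0 0 -8 6;0 0 0 0 0 -8 6'; python3 d.py .607 .0258 .09 0
```

```text
t: 12.35
eef_pos: [0.4823, -0.0924, 0.1103]
tool_rot: [0.001, 1.0, -0.0, 0.003]
wrist_force: [1.0, -0.3, 1.1]
grip_width: 0.0605
finger_force: 0.0
t12.35 pos [ 0.48 -0.09  0.11] w0.0605 ff0.0 wf [ 0.98 -0.25  1.08] q [-0.19  0.31  2.03  0.    0.8   1.38]
shift [ 12.45 -11.83   2.1 ] turn [ 0.01 -0.06 -0.  ]
```

```bash
python3 -m crank '0 0 0 2 -2 0 5.2;0 0 0 4 -4 0 5.2;0 0 0 6.5 -6 0 5.2;0 0 0 8.5 -8 0 5.2;0 0 0 10.5 -10 0 5.2;0 0 0 12 -11.2 0 5.2;0 0 0 12.8 -11.8 0 5.2;0 0 0 12.8 -11.8 0.5 5.2;0 0 0 12.8 -11.8 1 5.2;0 0 0 12.8 -11.8 1 5.2'; python3 d.py .607 .0258 .028 0;python3 - <<'E'
from h import *
b=eyes.get_image("side")[190:340,240:400];a=eyes.get_image("top")[190:340,220:400]
cv2.imwrite("pics/g3.png",cv2.resize(np.hstack([a,b]),None,fx=2.3,fy=2.3,interpolation=2)[:,:,::-1])
E
```

```text
t: 13.18
eef_pos: [0.6056, 0.0252, 0.0943]
tool_rot: [0.0, 1.0, -0.0, -0.002]
wrist_force: [-0.6, 0.0, 0.4]
grip_width: 0.0519
finger_force: 0.0
t13.18 pos [0.61 0.03 0.09] w0.0519 ff0.0 wf [-0.64  0.01  0.39] q [ 0.04  0.48  1.78 -0.    0.88  1.61]
shift [ 0.16 -0.06  6.63] turn [ 0.    0.03 -0.01]
```

View pics/g3.png

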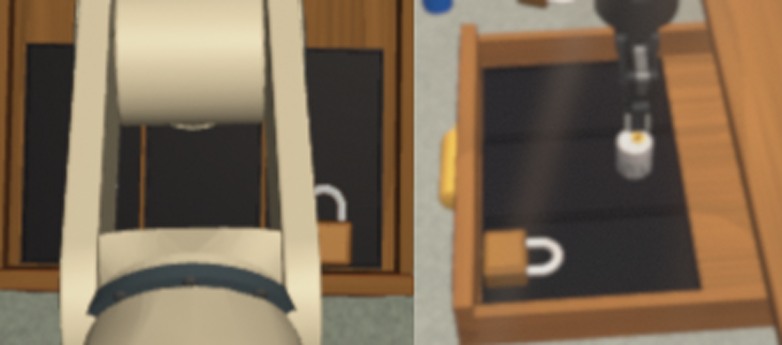

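The old padlock now sits against the front of its lane (crop about 505,257), and the fingers are over the old cylinder (about 635,130). Going down on it.

```bash
python3 -m crank '0 0 0 0.1 0 0.8 5.2;0 0 0 0.1 0 1.6 5.2;0 0 0 0.1 0 2.6 5.2;0 0 0 0.1 0 3.6 5.2;0 0 0 0.1 0 4.6 5.2;0 0 0 0.1 0 5.6 5.2;0 0 0 0.1 0 6.2 5.2;0 0 0 0.1 0 6.5 5.2;0 0 0 0.1 0 6.5 5.2;0 0 0 0.1 0 6.5 5.2'; python3 -m crank '0 0 0 0 0 0 4.6;0 0 0 0 0 0 4.2;0 0 0 0 0 0 3.9;0 0 0 0 0 0 3.6;0 0 0 0 0 0 3.3;0 0 0 0 0 0 2.9;0 0 0 0 0 0 2.9;0 0 0 0 0 0 2.9;0 0 0 0 0 0 2.9;0 0 0 0 0 0 2.9' 35; python3 d.py
```

```text
t: 14.12
eef_pos: [0.6088, 0.0261, 0.0309]
tool_rot: [-0.0, 1.0, -0.0, -0.0]
wrist_force: [0.7, -0.4, 0.3]
grip_width: 0.0521
finger_force: 0.0
t: 14.95
eef_pos: [0.609, 0.0259, 0.0315]
tool_rot: [0.0, 1.0, -0.0, 0.0]
wrist_force: [-0.4, -0.6, 5.5]
grip_width: 0.0327
finger_force: 34.4
t14.95 pos [0.61 0.03 0.03] w0.0327 ff34.4 wf [-0.39 -0.55  5.5 ] q [ 0.04  0.57  1.8  -0.    0.77  1.61]
```

```bash
python3 -m crank '0 0 0 0 0 -0.4 2.9;0 0 0 -0.2 0 -0.9 2.9;0 0 0 -1 0.1 -0.9 2.9;0 0 0 -2.4 0.2 -0.9 2.9;0 0 0 -4.2 0.4 -0.9 2.9;0 0 0 -6.2 0.5 -0.9 2.9;0 0 0 -8.2 0.7 -0.9 2.9;0 0 0 -10 0.8 -0.9 2.9;0 0 0 -11.4 0.8 -0.9 2.9;0 0 0 -12.2 0.8 -0.9 2.9';python3 -m crank '0 0 0 -0.1 0 0.1 2.9;0 0 0 -0.2 0 0.3 2.9;0 0 0 -0.3 0 0.5 2.9;0 0 0 -0.4 0 0.6 2.9;0 0 0 -0.45 0 0.6 2.9;0 0 0 -0.5 0 0.6 2.9;0 0 0 -0.55 0 0.6 2.9;0 0 0 -0.6 0 0.6 2.9;0 0 0 -0.6 0 0.6 2.9;0 0 0 -0.6 0 0.6 2.9'; python3 d.py .478 .0179 .0315 0
```

```text
t: 15.78
eef_pos: [0.4839, 0.018, 0.0398]
tool_rot: [0.0, 1.0, -0.0, -0.001]
wrist_force: [-1.0, 0.1, -2.1]
grip_width: 0.0326
finger_force: 35.1
t: 16.62
eef_pos: [0.4807, 0.0181, 0.0339]
tool_rot: [0.0, 1.0, -0.0, 0.0]
wrist_force: [0.3, 0.6, -1.7]
grip_width: 0.0323
finger_force: 35.1
t16.62 pos [0.48 0.02 0.03] w0.0323 ff35.1 wf [ 0.29  0.63 -1.69] q [ 0.03  0.43  2.08 -0.    0.63  1.61]
shift [-0.27  0.02  0.24] turn [ 0. -0. -0.]
```

```bash
python3 -m crank '0 0 0 -0.05 0 0 2.9;0 0 0 -0.1 0 0 2.9;0 0 0 -0.15 0 0 2.9;0 0 0 -0.2 0 0 2.9;0 0 0 -0.23 0 0 2.9;0 0 0 -0.26 0 0 2.9;0 0 0 -0.28 0 0 2.9;0 0 0 -0.3 0 0 2.9;0 0 0 -0.3 0 0 2.9;0 0 0 -0.3 0 0 2.9'; python3 -m crank '0 0 0 -0.03 0 0 2.9;0 0 0 -0.06 0 0 2.9;0 0 0 -0.1 0 0 2.9;0 0 0 -0.13 0 0 2.9;0 0 0 -0.16 0 0 2.9;0 0 0 -0.2 0 0 2.9;0 0 0 -0.2 0 0 2.9;0 0 0 -0.2 0 0 2.9;0 0 0 -0.2 0 0 2.9;0 0 0 -0.2 0 0 2.9'
```

```text
t: 17.45
eef_pos: [0.4777, 0.0181, 0.0339]
tool_rot: [0.0, 1.0, -0.0, 0.0]
wrist_force: [-0.2, -0.6, -2.3]
grip_width: 0.0329
finger_force: 35.1
t: 18.28
eef_pos: [0.4757, 0.0181, 0.0339]
tool_rot: [-0.0, 1.0, -0.0, -0.0]
wrist_force: [-0.6, 0.2, -1.4]
grip_width: 0.0321
finger_force: 35.1
```

```bash
python3 -m crank '0 0 0 -0.03 0 0 2.9;0 0 0 -0.06 0 0 2.9;0 0 0 -0.1 0 0 2.9;0 0 0 -0.13 0 0 2.9;0 0 0 -0.16 0 0 2.9;0 0 0 -0.2 0 0 2.9;0 0 0 -0.2 0 0 2.9;0 0 0 -0.2 0 0 2.9;0 0 0 -0.2 0 0 2.9;0 0 0 -0.2 0 0 2.9'; python3 -c "
from h import *
b=eyes.get_image('side')[200:340,240:360]
cv2.imwrite('pics/g4.png',cv2.resize(b,None,fx=4,fy=4,interpolation=2)[:,:,::-1])"
```

```text
t: 19.12
eef_pos: [0.4745, 0.0181, 0.0341]
tool_rot: [-0.0, 1.0, -0.0, 0.001]
wrist_force: [4.3, -0.8, -1.3]
grip_width: 0.0322
finger_force: 35.0
```

View pics/g4.png

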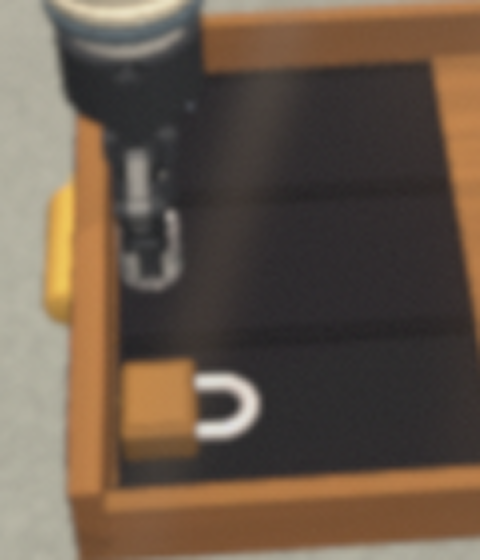

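The cylinder is touching the front wall (crop about 150,250) with the padlock in front at (155,405). Backing off a hair and setting it down.

```bash
python3 -m crank '0 0 0 0.08 0 0 2.9;0 0 0 0.15 0 0 2.9;0 0 0 0.15 0 0.04 2.9;0 0 0 0.15 0 0.08 2.9;0 0 0 0.15 0 0.12 2.9;0 0 0 0.15 0 0.16 2.9;0 0 0 0.15 0 0.2 2.9;0 0 0 0.15 0 0.22 2.9;0 0 0 0.15 0 0.24 2.9;0 0 0 0.15 0 0.24 2.9'; python3 -m crank '0 0 0 0 0 0.02 2.9;0 0 0 0 0 0.04 2.9;0 0 0 0 0 0.06 2.9;0 0 0 0 0 0.08 2.9;0 0 0 0 0 0.1 2.9;0 0 0 0 0 0.1 2.9;0 0 0 0 0 0.1 2.9;0 0 0 0 0 0.1 2.9;0 0 0 0 0 0.1 2.9;0 0 0 0 0 0.1 2.9'
```

```text
t: 20.0
eef_pos: [0.475, 0.0181, 0.0315]
tool_rot: [0.0, 1.0, -0.0, -0.0]
wrist_force: [0.9, 0.2, 1.1]
grip_width: 0.032
finger_force: 35.3
t: 20.83
eef_pos: [0.475, 0.0181, 0.0314]
tool_rot: [0.0, 1.0, -0.0, -0.0]
wrist_force: [-4.3, -0.1, 17.0]
grip_width: 0.0325
finger_force: 37.0
```

```bash
python3 -m crank '0 0 0 0 0 -0.1 3.6;0 0 0 0 0 -0.1 4.2;0 0 0 0 0 -0.1 4.8;0 0 0 0 0 -0.1 5;0 0 0 0 0 -0.1 5;0 0 0 0 0 -1 5;0 0 0 0 0 -3 5;0 0 0 0 0 -5.5 5;0 0 0 0 0 -8 5;0 0 0 0 0 -10 5'; python3 -m crank '0 0 0 0 3 -1 7.6;0 0 0 0 6 -1 7.6;0 0 0 0.5 10 -1 7.6;0 0 0 1 14 -1 7.6;0 0 0 1.5 18 -1 7.6;0 0 0 2 22 -1 7.6;0 0 0 2.5 26 -1 7.6;0 0 0 3 30 -1 7.6;0 0 0 3.5 33 -1 7.6;0 0 0 3.5 35 -1 7.6'; python3 d.py .5104 -.344 .08 0; python3 -c "
from h import *
print(tri(dict(top=(433,248),side=(333,365))),tri(dict(top=(433,289),side=(289,368))))"
```

```text
t: 21.67
eef_pos: [0.4754, 0.0181, 0.1326]
tool_rot: [-0.0, 1.0, -0.0, 0.0]
wrist_force: [0.7, 0.4, -0.1]
grip_width: 0.0499
finger_force: 0.0
t: 22.5
eef_pos: [0.5106, -0.3353, 0.1412]
tool_rot: [0.001, 1.0, -0.001, 0.001]
wrist_force: [0.7, 0.4, 0.5]
grip_width: 0.076
finger_force: 0.0
t22.50 pos [ 0.51 -0.34  0.14] w0.0760 ff0.0 wf [0.65 0.42 0.51] q [-0.58  0.43  1.74 -0.    0.97  0.99]
shift [-0.02  0.86  6.12] turn [ 0.01 -0.01 -0.02]
(array([ 0.57782227, -0.24371791,  0.02216545]), np.float64(0.49139315126802785)) (array([ 0.49328799, -0.24438953,  0.02303291]), np.float64(1.0303015323578393))
```

```bash
python3 -m crank '0 0 0 0 0.5 1 7.6;0 0 0 0 1 2 7.6;0 0 0 0 1 3 7.6;0 0 0 0 1 4 7.6;0 0 0 0 1 5 7.6;0 0 0 0 1 6 7.6;0 0 0 0 1 6 7.6;0 0 0 0 1 6 7.6;0 0 0 0 1 6 7.6;0 0 0 0 1 6 7.6'; python3 d.py .5104 -.344 .012 0; python3 -c "
from h import *
b=eyes.get_image('side')[320:460,190:370]
cv2.imwrite('pics/g5.png',cv2.resize(b,None,fx=3,fy=3,interpolation=2)[:,:,::-1])"
```

```text
t: 23.33
eef_pos: [0.5105, -0.342, 0.0811]
tool_rot: [0.0, 1.0, -0.0, 0.0]
wrist_force: [-0.2, -0.2, -0.4]
grip_width: 0.0759
finger_force: 0.0
t23.33 pos [ 0.51 -0.34  0.08] w0.0759 ff0.0 wf [-0.16 -0.17 -0.35] q [-0.59  0.51  1.77 -0.    0.86  0.98]
shift [-0.02  0.19  6.91] turn [ 0.01 -0.01 -0.  ]
```

View pics/g5.png

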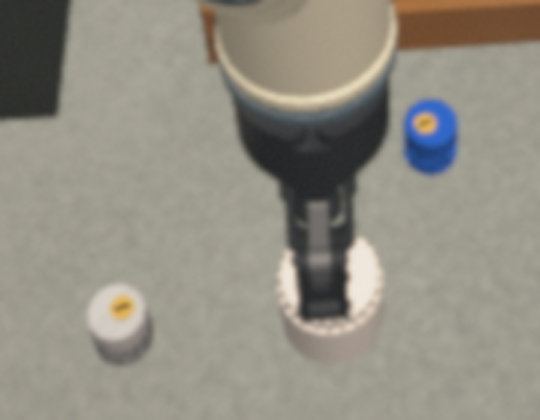

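```bash
python3 -m crank '0 0 0 0 0.2 0.8 7.6;0 0 0 0 0.2 1.6 7.6;0 0 0 0 0.2 2.4 7.6;0 0 0 0 0.2 3.2 7.6;0 0 0 0 0.2 4 7.6;0 0 0 0 0.2 5 7.6;0 0 0 0 0.2 6 7.6;0 0 0 0 0.2 6.8 7.6;0 0 0 0 0.2 6.9 7.6;0 0 0 0 0.2 6.9 7.6'; python3 -m crank '0 0 0 0 0 0 7.2;0 0 0 0 0 0 6.9;0 0 0 0 0 0 6.6;0 0 0 0 0 0 6.3;0 0 0 0 0 0 6;0 0 0 0 0 0 5.6;0 0 0 0 0 0 5.5;0 0 0 0 0 0 5.5;0 0 0 0 0 0 5.5;0 0 0 0 0 0 5.5' 30; python3 d.py .49 .128 .18 0
```

```text
t: 24.22
eef_pos: [0.5096, -0.3436, 0.0106]
tool_rot: [-0.0, 1.0, -0.0, -0.001]
wrist_force: [-1.1, -0.3, -0.2]
grip_width: 0.0761
finger_force: 0.0
t: 25.05
eef_pos: [0.5104, -0.3443, 0.0122]
tool_rot: [0.0, 1.0, -0.0, 0.0]
wrist_force: [-0.5, -0.6, 5.5]
grip_width: 0.058
finger_force: 31.7
t25.05 pos [ 0.51 -0.34  0.01] w0.0580 ff31.7 wf [-0.54 -0.64  5.51] q [-0.6   0.61  1.79 -0.    0.74  0.98]
shift [ -2.05 -47.22 -16.81] turn [ 0.01 -0.01 -0.  ]
```

```bash
python3 -m crank '0 0 0 0 0 -0.4 5.4;0 0 0 0 0 -1.2 5.4;0 0 0 0 0 -2.4 5.4;0 0 0 0 0 -4 5.4;0 0 0 0 0 -6 5.4;0 0 0 0 -1 -8 5.4;0 0 0 0 -2.5 -10 5.4;0 0 0 0 -4.5 -11.5 5.4;0 0 0 0 -7 -12 5.4;0 0 0 0 -10 -12 5.4'; python3 -m crank '0 0 0 -0.1 -3.5 0 5.4;0 0 0 -0.2 -7 0 5.4;0 0 0 -0.3 -10.5 0 5.4;0 0 0 -0.5 -14 0 5.4;0 0 0 -0.7 -17.5 0 5.4;0 0 0 -0.9 -21 0 5.4;0 0 0 -1.1 -24.5 0 5.4;0 0 0 -1.2 -28 0 5.4;0 0 0 -1.3 -31 0 5.4;0 0 0 -1.3 -33.5 0 5.4'; python3 d.py .4965 .1279 .045 0
```

```text
t: 25.88
eef_pos: [0.5112, -0.2443, 0.1345]
tool_rot: [0.001, 1.0, -0.001, 0.002]
wrist_force: [1.6, 0.8, -1.9]
grip_width: 0.0585
finger_force: 32.7
t: 26.72
eef_pos: [0.4968, 0.0933, 0.1326]
tool_rot: [-0.0, 1.0, 0.0, 0.0]
wrist_force: [1.1, 0.0, -1.9]
grip_width: 0.0586
finger_force: 32.8
t26.72 pos [0.5  0.09 0.13] w0.0586 ff32.8 wf [ 1.06  0.03 -1.91] q [0.18 0.29 1.98 0.   0.87 1.75]
shift [-0.04 -3.46  8.76] turn [-0.   -0.01  0.  ]
```

```bash
python3 -m crank '0 0 0 0 -1 0 5.4;0 0 0 0 -2.2 0.5 5.4;0 0 0 0 -3.2 1.5 5.4;0 0 0 0 -3.6 3 5.4;0 0 0 0 -3.6 4.5 5.4;0 0 0 0 -3.6 6 5.4;0 0 0 0 -3.6 7.2 5.4;0 0 0 0 -3.6 8.2 5.4;0 0 0 0 -3.6 9 5.4;0 0 0 0 -3.6 9.3 5.4'; python3 -m crank '0 0 0 -0.05 0 0.05 5.4;0 0 0 -0.15 0 0.1 5.4;0 0 0 -0.25 0 0.15 5.4;0 0 0 -0.35 0 0.2 5.4;0 0 0 -0.4 0 0.25 5.4;0 0 0 -0.45 0 0.3 5.4;0 0 0 -0.5 0 0.3 5.4;0 0 0 -0.55 0 0.3 5.4;0 0 0 -0.6 0 0.3 5.4;0 0 0 -0.6 0 0.3 5.4'; python3 d.py .4885 .1279 .0327 0
```

```text
t: 27.55
eef_pos: [0.4966, 0.1265, 0.0371]
tool_rot: [0.0, 1.0, -0.001, -0.001]
wrist_force: [0.2, -0.4, -0.9]
grip_width: 0.0581
finger_force: 32.8
t: 28.38
eef_pos: [0.4911, 0.1271, 0.0355]
tool_rot: [-0.0, 1.0, -0.0, -0.0]
wrist_force: [0.0, 0.9, -1.5]
grip_width: 0.0588
finger_force: 32.8
t28.38 pos [0.49 0.13 0.04] w0.0588 ff32.8 wf [ 0.02  0.94 -1.49] q [0.25 0.46 2.02 0.   0.66 1.82]
shift [-0.26 -0.08  0.28] turn [-0.  0. -0.]
```

```bash
python3 -m crank '0 0 0 -0.05 -0.05 0 5.4;0 0 0 -0.1 -0.05 0 5.4;0 0 0 -0.15 -0.05 0 5.4;0 0 0 -0.2 -0.05 0 5.4;0 0 0 -0.22 -0.05 0 5.4;0 0 0 -0.24 -0.05 0 5.4;0 0 0 -0.26 -0.05 0 5.4;0 0 0 -0.28 -0.05 0 5.4;0 0 0 -0.28 -0.05 0 5.4;0 0 0 -0.28 -0.05 0 5.4'; python3 -m crank '0 0 0 -0.03 0 0 5.4;0 0 0 -0.06 0 0 5.4;0 0 0 -0.09 0 0 5.4;0 0 0 -0.12 0 0 5.4;0 0 0 -0.15 0 0 5.4;0 0 0 -0.15 0 0 5.4;0 0 0 -0.15 0 0 5.4;0 0 0 -0.15 0 0 5.4;0 0 0 -0.15 0 0 5.4;0 0 0 -0.15 0 0 5.4'
```

```text
t: 29.22
eef_pos: [0.4884, 0.1276, 0.0355]
tool_rot: [-0.0, 1.0, -0.0, 0.0]
wrist_force: [-0.6, 0.5, -0.7]
grip_width: 0.0583
finger_force: 32.8
t: 30.05
eef_pos: [0.4869, 0.1276, 0.0355]
tool_rot: [-0.0, 1.0, -0.0, 0.0]
wrist_force: [-0.1, 0.4, -1.9]
grip_width: 0.0583
finger_force: 32.8
```

```bash
python3 -m crank '0 0 0 -0.03 0 0 5.4;0 0 0 -0.06 0 0 5.4;0 0 0 -0.09 0 0 5.4;0 0 0 -0.12 0 0 5.4;0 0 0 -0.15 0 0 5.4;0 0 0 -0.15 0 0 5.4;0 0 0 -0.15 0 0 5.4;0 0 0 -0.15 0 0 5.4;0 0 0 -0.15 0 0 5.4;0 0 0 -0.15 0 0 5.4'; python3 -m crank '0 0 0 0 0 0.04 5.4;0 0 0 0 0 0.08 5.4;0 0 0 0 0 0.12 5.4;0 0 0 0 0 0.16 5.4;0 0 0 0 0 0.2 5.4;0 0 0 0 0 0.22 5.4;0 0 0 0 0 0.24 5.4;0 0 0 0 0 0.24 5.4;0 0 0 0 0 0.24 5.4;0 0 0 0 0 0.24 5.4'
```

```text
t: 30.88
eef_pos: [0.4855, 0.1276, 0.0355]
tool_rot: [-0.0, 1.0, -0.0, 0.0]
wrist_force: [-0.7, -0.5, -1.4]
grip_width: 0.0586
finger_force: 32.8
t: 31.72
eef_pos: [0.4854, 0.1276, 0.0331]
tool_rot: [-0.0, 1.0, -0.0, 0.0]
wrist_force: [0.1, -1.1, -1.4]
grip_width: 0.0584
finger_force: 32.8
```

```bash
python3 -m crank '0 0 0 -0.02 0 0 5.4;0 0 0 -0.05 0 0 5.4;0 0 0 -0.07 0 0 5.4;0 0 0 -0.1 0 0 5.4;0 0 0 -0.12 0 0 5.4;0 0 0 -0.12 0 0 5.4;0 0 0 -0.12 0 0 5.4;0 0 0 -0.12 0 0 5.4;0 0 0 -0.12 0 0 5.4;0 0 0 -0.12 0 0 5.4'; python3 -c "
from h import *
b=eyes.get_image('side')[195:335,240:380]
cv2.imwrite('pics/g6.png',cv2.resize(b,None,fx=4,fy=4,interpolation=2)[:,:,::-1])"
```

```text
t: 32.55
eef_pos: [0.4843, 0.1276, 0.0331]
tool_rot: [-0.0, 1.0, -0.0, 0.0]
wrist_force: [-0.9, -0.2, -1.7]
grip_width: 0.0585
finger_force: 32.8
```

View pics/g6.png

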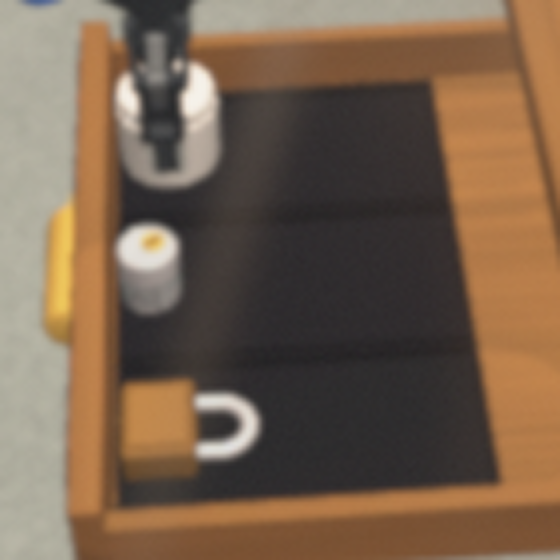

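The tub is at the front wall of the empty lane (crop about 168,125), sitting about 2 mm behind the finger centre. One more creep to feel for contact.

```bash
python3 -m crank '0 0 0 -0.02 0 0 5.4;0 0 0 -0.05 0 0 5.4;0 0 0 -0.07 0 0 5.4;0 0 0 -0.1 0 0 5.4;0 0 0 -0.12 0 0 5.4;0 0 0 -0.12 0 0 5.4;0 0 0 -0.12 0 0 5.4;0 0 0 -0.12 0 0 5.4;0 0 0 -0.12 0 0 5.4;0 0 0 -0.12 0 0 5.4';  python3 -m crank '0 0 0 -0.02 0 0 5.4;0 0 0 -0.05 0 0 5.4;0 0 0 -0.07 0 0 5.4;0 0 0 -0.1 0 0 5.4;0 0 0 -0.12 0 0 5.4;0 0 0 -0.12 0 0 5.4;0 0 0 -0.12 0 0 5.4;0 0 0 -0.12 0 0 5.4;0 0 0 -0.12 0 0 5.4;0 0 0 -0.12 0 0 5.4'
```

```text
t: 33.43
eef_pos: [0.4838, 0.1277, 0.0333]
tool_rot: [-0.0, 1.0, -0.0, 0.001]
wrist_force: [4.9, -1.9, -0.2]
grip_width: 0.0585
finger_force: 32.8
t: 34.27
eef_pos: [0.4835, 0.1277, 0.0336]
tool_rot: [-0.0, 1.0, -0.0, 0.002]
wrist_force: [6.4, -2.1, -1.3]
grip_width: 0.0583
finger_force: 32.9
```

```bash
python3 -m crank '0 0 0 0.1 0 0 5.4;0 0 0 0.2 0 0 5.4;0 0 0 0.25 0 0.02 5.4;0 0 0 0.25 0 0.05 5.4;0 0 0 0.25 0 0.07 5.4;0 0 0 0.25 0 0.1 5.4;0 0 0 0.25 0 0.1 5.4;0 0 0 0.25 0 0.1 5.4;0 0 0 0.25 0 0.1 5.4;0 0 0 0.25 0 0.1 5.4';  python3 -m crank '0 0 0 0 0 0.02 5.4;0 0 0 0 0 0.04 5.4;0 0 0 0 0 0.06 5.4;0 0 0 0 0 0.08 5.4;0 0 0 0 0 0.1 5.4;0 0 0 0 0 0.12 5.4;0 0 0 0 0 0.12 5.4;0 0 0 0 0 0.12 5.4;0 0 0 0 0 0.12 5.4;0 0 0 0 0 0.12 5.4'
```

```text
t: 35.1
eef_pos: [0.4841, 0.1276, 0.032]
tool_rot: [0.0, 1.0, -0.0, -0.0]
wrist_force: [1.4, 0.7, -0.9]
grip_width: 0.0584
finger_force: 32.9
t: 35.93
eef_pos: [0.4842, 0.1275, 0.0308]
tool_rot: [0.0, 1.0, -0.0, -0.0]
wrist_force: [1.4, -0.1, -2.1]
grip_width: 0.0584
finger_force: 32.9
```

```bash
python3 -m crank '0 0 0 0.02 0 0.02 5.4;0 0 0 0.05 0 0.04 5.4;0 0 0 0.05 0 0.06 5.4;0 0 0 0.05 0 0.08 5.4;0 0 0 0.05 0 0.1 5.4;0 0 0 0.05 0 0.12 5.4;0 0 0 0.05 0 0.12 5.4;0 0 0 0.05 0 0.12 5.4;0 0 0 0.05 0 0.12 5.4;0 0 0 0.05 0 0.12 5.4'
```

```text
t: 36.77
eef_pos: [0.4848, 0.1276, 0.0297]
tool_rot: [-0.0, 1.0, -0.0, 0.0]
wrist_force: [-0.7, 0.5, -1.4]
grip_width: 0.0585
finger_force: 32.9
```

```bash
for i in 1; do python3 -m crank '0 0 0 0 0 0.02 5.4;0 0 0 0 0 0.04 5.4;0 0 0 0 0 0.06 5.4;0 0 0 0 0 0.08 5.4;0 0 0 0 0 0.1 5.4;0 0 0 0 0 0.12 5.4;0 0 0 0 0 0.14 5.4;0 0 0 0 0 0.14 5.4;0 0 0 0 0 0.14 5.4;0 0 0 0 0 0.14 5.4';done
```

```text
t: 37.6
eef_pos: [0.4848, 0.1276, 0.0291]
tool_rot: [-0.0, 1.0, -0.0, 0.0]
wrist_force: [-4.2, 0.1, 13.5]
grip_width: 0.0586
finger_force: 34.5
```

```bash
python3 -m crank '0 0 0 0 0 0.02 5.4;0 0 0 0 0 0.04 5.4;0 0 0 0 0 0.06 5.4;0 0 0 0 0 0.08 5.4;0 0 0 0 0 0.1 5.4;0 0 0 0 0 0.12 5.4;0 0 0 0 0 0.12 5.4;0 0 0 0 0 0.12 5.4;0 0 0 0 0 0.12 5.4;0 0 0 0 0 0.12 5.4'
```

```text
t: 38.43
eef_pos: [0.4849, 0.1276, 0.0291]
tool_rot: [-0.0, 1.0, -0.0, 0.0]
wrist_force: [-9.5, -1.8, 32.6]
grip_width: 0.0587
finger_force: 36.2
```

```bash
python3 -m crank '0 0 0 0 0 -0.2 5.8;0 0 0 0 0 -0.25 6.4;0 0 0 0 0 -0.25 6.8;0 0 0 0 0 -0.25 6.8;0 0 0 0 0 -0.4 6.8;0 0 0 0 0 -1.2 6.8;0 0 0 0 0 -3 6.8;0 0 0 0 0 -6 6.8;0 0 0 0 0 -9 6.8;0 0 0 0 0 -12 6.8';python3 d.py .5155 .3325 .1 -21.2
```

```text
t: 39.27
eef_pos: [0.4844, 0.1275, 0.1486]
tool_rot: [0.0, 1.0, -0.0, -0.0]
wrist_force: [1.1, -0.1, 0.4]
grip_width: 0.0678
finger_force: 0.0
t39.27 pos [0.48 0.13 0.15] w0.0678 ff0.0 wf [ 1.1  -0.11  0.43] q [ 0.25  0.26  1.97 -0.    0.91  1.83]
shift [  3.11 -20.51   4.85] turn [0.   0.01 3.53]
```

```bash
python3 -m crank '0 0 0.4 0.5 -2 0 6.2;0 0 0.8 1 -5 0 6.2;0 0 1.3 1.5 -8 0 6.2;0 0 1.8 2 -11 0 6.2;0 0 2.3 2.5 -14 0 6.2;0 0 2.8 3 -17 1 6.2;0 0 3.2 3.1 -19 2 6.2;0 0 3.53 3.1 -20.5 3 6.2;0 0 3.53 3.1 -20.6 4 6.2;0 0 3.53 3.1 -20.6 4.8 6.2';python3 d.py .5155 .3325 .008 -21.2; python3 - <<'E'
from h import *
b=eyes.get_image("side")[130:230,220:350];a=eyes.get_image("top")[220:320,100:230]
cv2.imwrite("pics/g7.png",cv2.resize(np.hstack([a,b]),None,fx=3,fy=3,interpolation=2)[:,:,::-1])
E
```

```text
t: 40.1
eef_pos: [0.5154, 0.3339, 0.0983]
tool_rot: [0.0, 0.983, -0.183, -0.0]
wrist_force: [-1.0, -0.3, 0.4]
grip_width: 0.0622
finger_force: 0.0
t40.10 pos [0.52 0.33 0.1 ] w0.0622 ff0.0 wf [-1.   -0.35  0.36] q [ 0.57  0.49  1.76 -0.    0.89  2.51]
shift [0.06 0.12 9.03] turn [0.01 0.   0.02]
```

View pics/g7.png

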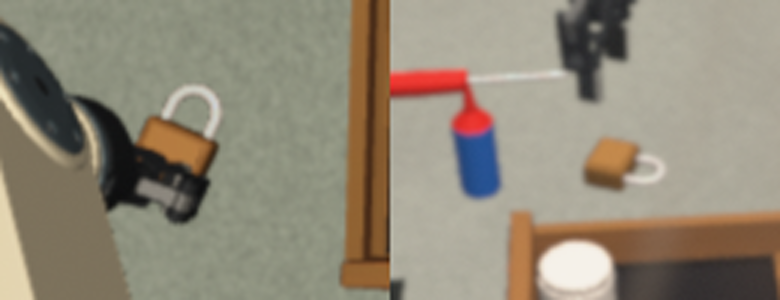

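```bash
python3 d.py .5155 .3325 .008 -21.2; python3 -c "
from h import *
P=[[.504,.305,.105],[.5155,.3325,.024],[.531,.3265,.024]]
print(proj('top',P),proj('side',P),ray('top',[159.3,268],.02),ray('side',[294,185],.012))"
```

```text
t40.20 pos [0.51 0.33 0.1 ] w0.0618 ff0.0 wf [-0.55 -0.34 -0.31] q [ 0.57  0.49  1.76 -0.    0.9   2.51]
shift [ 0.07 -0.08  8.97] turn [0.03 0.02 0.01]
[[158.39675161 277.84233696]
 [155.69896295 271.24409599]
 [158.89576691 263.81552216]] [[286.38930668 162.97110228]
 [292.11844895 181.18806287]
 [297.7851137  182.23825673]] [[0.52233625 0.32639154 0.02      ]] [[0.5200775  0.33046916 0.012     ]]
```

```bash
python3 -m crank '0 0 0 0.1 0 1 6.2;0 0 0 0.1 0 2 6.2;0 0 0 0.1 0 3 6.2;0 0 0 0.1 0 4 6.2;0 0 0 0.1 0 5 6.2;0 0 0 0.1 0 6 6.2;0 0 0 0.1 0 7 6.2;0 0 0 0.1 0 8 6.2;0 0 0 0.1 0 8.8 6.2;0 0 0 0.1 0 8.8 6.2'; python3 -m crank '0 0 0 0 0 0 5.7;0 0 0 0 0 0 5.3;0 0 0 0 0 0 5;0 0 0 0 0 0 4.8;0 0 0 0 0 0 4.6;0 0 0 0 0 0 4.4;0 0 0 0 0 0 4.4;0 0 0 0 0 0 4.4;0 0 0 0 0 0 4.4;0 0 0 0 0 0 4.4' 40; python3 d.py .5155 .3325 .15 0
```

```text
t: 41.03
eef_pos: [0.5158, 0.3326, 0.009]
tool_rot: [0.001, 0.983, -0.184, -0.001]
wrist_force: [-0.5, -0.3, -0.7]
grip_width: 0.0619
finger_force: 0.0
t: 41.87
eef_pos: [0.5169, 0.3332, 0.0118]
tool_rot: [-0.0, 0.983, -0.184, 0.0]
wrist_force: [-1.4, -2.5, 6.5]
grip_width: 0.0491
finger_force: 41.9
t41.87 pos [0.52 0.33 0.01] w0.0491 ff41.9 wf [-1.38 -2.47  6.48] q [ 0.57  0.61  1.79 -0.    0.74  2.51]
shift [ -0.11   0.11 -13.82] turn [-0.   -0.   -3.53]
```

```bash
python3 -m crank '0 0 0 0 0 -0.4 4.4;0 0 0 0 0 -1.2 4.4;0 0 0 0 0 -2.5 4.4;0 0 0 0 0 -4 4.4;0 0 0 0 0 -6 4.4;0 0 0 0 0 -8 4.4;0 0 0 0 0 -10 4.4;0 0 0 0 0 -12 4.4;0 0 0 0 0 -13.5 4.4;0 0 0 0 0 -14 4.4';python3 d.py .57 -.0921 .15 0
```

```text
t: 42.7
eef_pos: [0.5182, 0.3341, 0.1549]
tool_rot: [-0.002, 0.983, -0.184, 0.002]
wrist_force: [1.0, 0.0, -3.3]
grip_width: 0.0489
finger_force: 42.5
t42.70 pos [0.52 0.33 0.15] w0.0489 ff42.5 wf [ 0.98  0.04 -3.33] q [0.57 0.42 1.72 0.   1.   2.51]
shift [20.25 37.87  0.39] turn [-0.03 -0.03 -3.53]
```

```bash
python3 -m crank '0 0 -0.2 0.7 1.3 0 4.4;0 0 -0.6 2 3.7 0 4.4;0 0 -1.1 3.6 6.7 0 4.4;0 0 -1.6 5.2 9.8 0 4.4;0 0 -2.1 6.9 12.9 0 4.4;0 0 -2.6 8.6 16 0 4.4;0 0 -3 10.3 19.2 0 4.4;0 0 -3.3 11.9 22.3 0 4.4;0 0 -3.5 13.6 25.4 0 4.4;0 0 -3.53 15.2 28.4 0 4.4'; python3 d.py .575 -.0921 .15 0
```

```text
t: 43.53
eef_pos: [0.5556, 0.0117, 0.1512]
tool_rot: [0.0, 1.0, 0.0, 0.0]
wrist_force: [0.7, 0.4, -3.4]
grip_width: 0.0488
finger_force: 42.5
t43.53 pos [0.56 0.01 0.15] w0.0488 ff42.5 wf [ 0.74  0.42 -3.36] q [ 0.02  0.34  1.86 -0.    0.95  1.59]
shift [ 1.93 10.38  0.12] turn [ 0.   -0.    0.01]
```

```bash
python3 -m crank '0 0 0 0.3 2 0 4.4;0 0 0 0.8 4.5 0 4.4;0 0 0 1.3 7 0.3 4.4;0 0 0 1.7 9 1 4.4;0 0 0 1.9 10.2 2 4.4;0 0 0 1.9 10.3 3.5 4.4;0 0 0 1.9 10.3 5 4.4;0 0 0 1.9 10.3 6.5 4.4;0 0 0 1.9 10.3 7.5 4.4;0 0 0 1.9 10.3 8 4.4'; python3 d.py .575 -.0921 .034 0;  python3 - <<'E'
from h import *
b=eyes.get_image("side")[195:335,240:380]
cv2.imwrite("pics/g8.png",cv2.resize(b,None,fx=4,fy=4,interpolation=2)[:,:,::-1])
E
```

```text
t: 44.37
eef_pos: [0.5735, -0.089, 0.0692]
tool_rot: [-0.0, 1.0, -0.0, -0.001]
wrist_force: [0.1, 1.1, -3.3]
grip_width: 0.0488
finger_force: 42.5
t44.37 pos [ 0.57 -0.09  0.07] w0.0488 ff42.5 wf [ 0.14  1.13 -3.28] q [-0.16  0.49  1.85  0.    0.81  1.41]
shift [0.15 0.31 3.52] turn [-0.01  0.03 -0.  ]
```

View pics/g8.png

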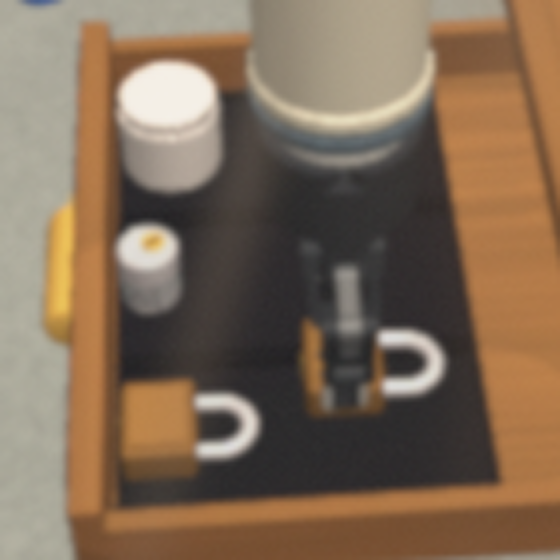

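The new padlock hangs level and straight (crop 343,365) behind the old one, whose shackle ends at crop x 258. Tub and old cylinder stand at the front.

```bash
python3 -m crank '0 0 0 0 0.1 0.4 4.4;0 0 0 0 0.2 1 4.4;0 0 0 0 0.2 1.6 4.4;0 0 0 -0.1 0.2 2.2 4.4;0 0 0 -0.3 0.2 2.7 4.4;0 0 0 -0.5 0.2 3.1 4.4;0 0 0 -0.7 0.2 3.4 4.4;0 0 0 -0.9 0.2 3.5 4.4;0 0 0 -1 0.2 3.5 4.4;0 0 0 -1 0.2 3.5 4.4'; python3 -m crank '0 0 0 -0.05 0 0 4.4;0 0 0 -0.1 0 0 4.4;0 0 0 -0.2 0 0 4.4;0 0 0 -0.3 0 0 4.4;0 0 0 -0.4 0 0 4.4;0 0 0 -0.5 0 0 4.4;0 0 0 -0.55 0 0 4.4;0 0 0 -0.6 0 0 4.4;0 0 0 -0.6 0 0 4.4;0 0 0 -0.6 0 0 4.4';python3 d.py .553 -.0921 .0288 0
```

```text
t: 45.25
eef_pos: [0.5646, -0.0915, 0.0362]
tool_rot: [-0.0, 1.0, -0.0, -0.0]
wrist_force: [-0.0, 0.4, -2.9]
grip_width: 0.0484
finger_force: 42.5
t: 46.08
eef_pos: [0.5588, -0.0915, 0.0361]
tool_rot: [-0.0, 1.0, -0.0, 0.0]
wrist_force: [0.0, 0.2, -2.9]
grip_width: 0.0491
finger_force: 42.5
t46.08 pos [ 0.56 -0.09  0.04] w0.0491 ff42.5 wf [ 0.01  0.17 -2.92] q [-0.17  0.52  1.9   0.    0.73  1.41]
shift [-0.58  0.06  0.73] turn [-0. -0. -0.]
```

```bash
python3 -m crank '0 0 0 -0.04 0 0.1 4.4;0 0 0 -0.08 0 0.2 4.4;0 0 0 -0.12 0 0.3 4.4;0 0 0 -0.16 0 0.4 4.4;0 0 0 -0.2 0 0.5 4.4;0 0 0 -0.24 0 0.5 4.4;0 0 0 -0.27 0 0.5 4.4;0 0 0 -0.3 0 0.5 4.4;0 0 0 -0.3 0 0.5 4.4;0 0 0 -0.3 0 0.5 4.4'; python3 -m crank '0 0 0 -0.03 0 0 4.4;0 0 0 -0.06 0 0 4.4;0 0 0 -0.09 0 0 4.4;0 0 0 -0.12 0 0 4.4;0 0 0 -0.14 0 0 4.4;0 0 0 -0.14 0 0 4.4;0 0 0 -0.14 0 0 4.4;0 0 0 -0.14 0 0 4.4;0 0 0 -0.14 0 0 4.4;0 0 0 -0.14 0 0 4.4';python3 -c "
from h import *
b=eyes.get_image('side')[255:335,250:370]
cv2.imwrite('pics/g9.png',cv2.resize(b,None,fx=5,fy=5,interpolation=2)[:,:,::-1])"
```

```text
t: 46.92
eef_pos: [0.5558, -0.0915, 0.0311]
tool_rot: [0.0, 1.0, -0.0, 0.0]
wrist_force: [0.3, -0.0, -2.5]
grip_width: 0.0489
finger_force: 42.5
t: 47.75
eef_pos: [0.5544, -0.0915, 0.0311]
tool_rot: [-0.0, 1.0, -0.0, -0.0]
wrist_force: [-0.2, -0.1, -3.1]
grip_width: 0.0487
finger_force: 42.5
```

View pics/g9.png

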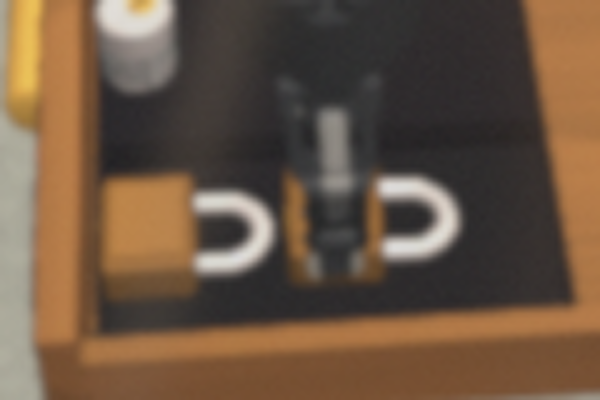

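The gap between the old shackle (crop x 273) and the new body (x 287) is about 5 mm; I'll close another 3 mm and set the padlock down.

```bash
python3 -m crank '0 0 0 -0.04 0 0 4.4;0 0 0 -0.08 0 0 4.4;0 0 0 -0.12 0 0 4.4;0 0 0 -0.16 0 0 4.4;0 0 0 -0.2 0 0 4.4;0 0 0 -0.24 0 0 4.4;0 0 0 -0.27 0 0 4.4;0 0 0 -0.3 0 0 4.4;0 0 0 -0.3 0 0 4.4;0 0 0 -0.3 0 0 4.4'; python3 -m crank '0 0 0 0 0 0.03 4.4;0 0 0 0 0 0.06 4.4;0 0 0 0 0 0.09 4.4;0 0 0 0 0 0.12 4.4;0 0 0 0 0 0.15 4.4;0 0 0 0 0 0.18 4.4;0 0 0 0 0 0.2 4.4;0 0 0 0 0 0.22 4.4;0 0 0 0 0 0.22 4.4;0 0 0 0 0 0.22 4.4'
```

```text
t: 48.63
eef_pos: [0.5514, -0.0915, 0.0311]
tool_rot: [-0.0, 1.0, -0.0, 0.0]
wrist_force: [-0.6, 0.2, -3.7]
grip_width: 0.0488
finger_force: 42.5
t: 49.47
eef_pos: [0.5514, -0.0915, 0.0289]
tool_rot: [0.0, 1.0, -0.0, -0.0]
wrist_force: [0.2, -0.0, -3.6]
grip_width: 0.049
finger_force: 42.6
```

```bash
python3 -m crank '0 0 0 0 0 0.02 4.4;0 0 0 0 0 0.04 4.4;0 0 0 0 0 0.06 4.4;0 0 0 0 0 0.08 4.4;0 0 0 0 0 0.1 4.4;0 0 0 0 0 0.12 4.4;0 0 0 0 0 0.12 4.4;0 0 0 0 0 0.12 4.4;0 0 0 0 0 0.12 4.4;0 0 0 0 0 0.12 4.4'
```

```text
t: 50.3
eef_pos: [0.5514, -0.0915, 0.0288]
tool_rot: [0.0, 1.0, -0.0, 0.0]
wrist_force: [-5.1, 1.4, 12.4]
grip_width: 0.0486
finger_force: 44.3
```

Down. Release, rise and go to the new cylinder at (0.389, -0.350).

```bash
python3 -m crank '0 0 0 0 0 -0.1 4.9;0 0 0 0 0 -0.1 5.4;0 0 0 0 0 -0.1 5.8;0 0 0 0 0 -0.1 6;0 0 0 0 0 -0.3 6;0 0 0 0 0 -1.2 6;0 0 0 0 0 -3 6;0 0 0 0 0 -6 6;0 0 0 0 0 -9 6;0 0 0 0 0 -11 6'; python3 d.py .389 -.35 .1 0; python3 -m crank '0 0 0 -1.5 2.3 0 5.4;0 0 0 -3.4 5.4 0 5.4;0 0 0 -5.4 8.6 0 5.4;0 0 0 -7.5 11.9 0 5.4;0 0 0 -9.6 15.2 0 5.4;0 0 0 -11.6 18.4 0.5 5.4;0 0 0 -13.5 21.4 1 5.4;0 0 0 -15 23.8 2 5.4;0 0 0 -16 25.4 3 5.4;0 0 0 -16.2 25.8 4 5.4';python3 d.py .389 -.35 .014 0
```

```text
t: 51.13
eef_pos: [0.5523, -0.0917, 0.1409]
tool_rot: [0.0, 1.0, -0.0, 0.001]
wrist_force: [0.9, 0.3, 0.4]
grip_width: 0.0602
finger_force: 0.0
t51.13 pos [ 0.55 -0.09  0.14] w0.0602 ff0.0 wf [0.88 0.25 0.35] q [-0.17  0.36  1.86 -0.    0.93  1.4 ]
shift [-16.33  25.84   4.06] turn [ 0.   -0.02 -0.  ]
t: 51.97
eef_pos: [0.388, -0.352, 0.0981]
tool_rot: [0.001, 1.0, -0.001, 0.0]
wrist_force: [-0.4, -0.5, -0.1]
grip_width: 0.0537
finger_force: 0.0
t51.97 pos [ 0.39 -0.35  0.1 ] w0.0537 ff0.0 wf [-0.37 -0.54 -0.13] q [-0.74  0.37  1.96 -0.    0.81  0.83]
shift [ 0.09 -0.21  8.41] turn [ 0.01 -0.01 -0.03]
```

```bash
python3 -m crank '0 0 0 0 0 1 5.4;0 0 0 0 -0.1 2 5.4;0 0 0 0 -0.1 3 5.4;0 0 0 0 -0.1 4 5.4;0 0 0 0 -0.1 5 5.4;0 0 0 0 -0.1 6 5.4;0 0 0 0 -0.1 7 5.4;0 0 0 0 -0.1 8 5.4;0 0 0 0 -0.1 8.5 5.4;0 0 0 0 -0.1 8.5 5.4'; python3 -m crank '0 0 0 0 0 0 4.9;0 0 0 0 0 0 4.5;0 0 0 0 0 0 4.1;0 0 0 0 0 0 3.7;0 0 0 0 0 0 3.3;0 0 0 0 0 0 2.9;0 0 0 0 0 0 2.9;0 0 0 0 0 0 2.9;0 0 0 0 0 0 2.9;0 0 0 0 0 0 2.9' 35; python3 -c "
from h import *
b=eyes.get_image('side')[380:470,170:290]
cv2.imwrite('pics/ga.png',cv2.resize(b,None,fx=5,fy=5,interpolation=2)[:,:,::-1])"
```

```text
t: 52.8
eef_pos: [0.3887, -0.3479, 0.0113]
tool_rot: [-0.001, 1.0, -0.0, -0.001]
wrist_force: [0.1, 0.8, -1.3]
grip_width: 0.0543
finger_force: 0.0
t: 53.63
eef_pos: [0.3897, -0.349, 0.0135]
tool_rot: [0.001, 1.0, -0.0, 0.0]
wrist_force: [-1.4, -0.1, 6.8]
grip_width: 0.0323
finger_force: 34.2
```

View pics/ga.png

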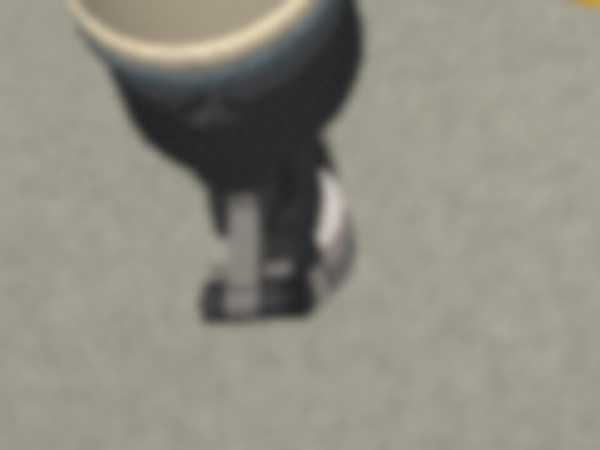

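```bash
python3 -c "
from h import *
print((proj('side',[[.3897,-.349,.0],[.3897,-.349,.038],[.3897,-.366,.013],[.3897,-.378,.013],[.3897,-.366,.04],[.3897,-.366,.08]])-[170,380])*5)
print((proj('side',[[.51,-.344,.081],[.51,-.38,.09]])-[190,320])*3)"
```

```text
[[304.8351675  259.90619711]
 [289.01696967 212.07127829]
 [296.08905313 292.84579509]
 [293.59030127 328.30223073]
 [284.44664089 259.06067532]
 [266.1360757  205.92524041]]
[[321.93407484 248.47533603]
 [323.44581416 304.84980597]]
```

```bash
python3 -c "
from h import *
im=eyes.get_image('side'); s=im.max(2)
for r in range(416,448,2): print(r,' '.join('%3d'%v for v in s[r,204:246]))
"; python3 d.py
```

```text
416 158 157 154 150 137 116  86  59  45  41  42  41  42  42  43  43  44  45  46  47  44  43  40  39  41  44  47  46  49  79 132 171 174 162 158 158 159 157 156 155 158 158
418 158 158 157 156 155 149 131  97  62  47  48  52  58  62  66  68  65  57  54  51  49  44  40  40  42  44  47  47  48  71 126 178 197 188 171 161 158 156 157 159 159 159
420 157 157 157 157 157 156 143 113  76  55  56  73  88  98 102 104  96  78  60  55  50  47  43  42  47  49  49  48  47  74 130 181 203 199 182 166 161 161 162 161 160 158
422 156 154 155 157 159 158 151 129  92  61  58  83 111 125 129 128 120  95  69  53  49  47  46  52  54  53  50  47  52  85 142 187 205 198 172 152 154 161 164 162 161 160
424 157 158 161 162 163 162 159 145 113  76  64  88 118 133 136 135 128 104  72  51  46  47  49  51  49  48  47  47  59 102 158 194 204 191 160 136 141 154 158 158 157 159
426 159 161 163 163 161 163 161 155 137 107  87 100 121 133 137 135 129 107  77  55  50  49  49  49  50  49  47  50  76 128 175 197 189 165 139 123 129 145 154 158 156 158
428 160 161 160 160 160 159 158 159 158 151 143 138 136 137 136 135 
[... 1060 characters left out ...]
 48  39  38  41  46  71 102 125 139 147 152 156 156 156 155 156 156 154 154
442 153 156 158 158 153 136 104  73  62  61  71  89 100 103 103 101  96  82  67  60  59  58  55  52  49  52  57  75 104 129 146 154 154 154 154 156 157 156 156 156 157 156
444 157 156 157 157 156 147 128 109 101 100 102 105 108 108 110 115 118 120 120 124 130 134 134 134 133 134 137 143 150 153 154 156 156 156 156 158 160 159 158 158 159 160
446 155 156 157 160 159 158 157 154 153 154 155 156 154 154 153 153 154 153 152 155 157 158 158 158 157 158 157 155 155 155 155 157 158 159 160 162 163 162 160 158 158 158
t53.73 pos [ 0.39 -0.35  0.01] w0.0322 ff34.2 wf [-1.51  0.27  6.12] q [-0.73  0.51  2.   -0.    0.63  0.84]
```

The crop shows the fingers closed on the new cylinder (light body visible to crop x 355, finger tip at about 205–312), so the pads may sit a few mm towards the robot. I'll regrip 4 mm further along x, which is harmless either way.

```bash
python3 -m crank '0 0 0 0 0 -0.1 3.6;0 0 0 0 0 -0.1 4.2;0 0 0 0 0 -0.1 4.6;0 0 0 0 0 -0.1 4.6;0 0 0 0.2 0 -0.1 4.6;0 0 0 0.4 0 -0.1 4.6;0 0 0 0.4 0 -0.1 4.6;0 0 0 0.4 0 -0.1 4.6;0 0 0 0.4 0 -0.1 4.6;0 0 0 0.4 0 -0.1 4.6'; python3 -m crank '0 0 0 0 0 0 4.2;0 0 0 0 0 0 3.8;0 0 0 0 0 0 3.4;0 0 0 0 0 0 2.9;0 0 0 0 0 0 2.9;0 0 0 0 0 0 2.9;0 0 0 0 0 0 2.9;0 0 0 0 0 0 2.9;0 0 0 0 0 0 2.9;0 0 0 0 0 0 2.9' 40; python3 -m crank '0 0 0 0 0 -0.4 2.9;0 0 0 0 0 -1.2 2.9;0 0 0 0 0 -2.5 2.9;0 0 0 0 0 -4 2.9;0 0 0 0 0 -6 2.9;0 0 0 0 0 -8 2.9;0 0 0 0 0 -10 2.9;0 0 0 0 0 -12 2.9;0 0 0 0 0 -13 2.9;0 0 0 0 0 -13 2.9'; python3 d.py .535 .0179 .15 0; python3 - <<'E'
from h import *
s=observe(); p=s["eef_pos"]-[0,0,.0145]
im=eyes.get_image("side")
for s in silhouettes("side","cylinder_new"):
    b=np.array(s["box"])*[640,480,640,480]; print(round(s["p"],2),b.round(1))
h=proj("side",M["cylinder"]+p); print("expect",h.min(0),h.max(0))
E
```

```text
t: 54.57
eef_pos: [0.3932, -0.3484, 0.0136]
tool_rot: [-0.0, 1.0, -0.0, -0.0]
wrist_force: [0.8, 0.5, 0.5]
grip_width: 0.0461
finger_force: 0.0
t: 55.4
eef_pos: [0.3933, -0.3486, 0.0139]
tool_rot: [0.0, 1.0, -0.0, 0.0]
wrist_force: [-1.1, 0.4, 5.9]
grip_width: 0.0323
finger_force: 39.7
t: 56.23
eef_pos: [0.3944, -0.3494, 0.1461]
tool_rot: [0.001, 1.0, -0.0, 0.002]
wrist_force: [0.3, -0.1, -1.8]
grip_width: 0.032
finger_force: 40.0
t56.23 pos [ 0.39 -0.35  0.15] w0.0320 ff40.0 wf [ 0.31 -0.1  -1.79] q [-0.73  0.3   1.92  0.    0.91  0.84]
shift [ 14.05 -36.73  -0.45] turn [ 0.03 -0.03 -0.  ]
0.57 [267.2 243.9 360.4 283.7]
expect [206.69642609 373.58095575] [232.9870171  406.32323901]
```

```bash
python3 -m crank '0 0 0 0.5 -1.2 0 2.9;0 0 0 1.7 -4 0 2.9;0 0 0 3 -7.5 0 2.9;0 0 0 4.4 -11.1 0 2.9;0 0 0 5.8 -14.7 0 2.9;0 0 0 7.2 -18.3 0 2.9;0 0 0 8.6 -21.9 0 2.9;0 0 0 10 -25.5 0 2.9;0 0 0 11.4 -29 0 2.9;0 0 0 12.6 -32 0 2.9'; python3 d.py .535 .0179 .05 0
```

```text
t: 57.17
eef_pos: [0.5189, -0.0254, 0.1423]
tool_rot: [-0.0, 1.0, 0.0, -0.001]
wrist_force: [0.7, -0.5, -1.5]
grip_width: 0.0323
finger_force: 40.1
t57.17 pos [ 0.52 -0.03  0.14] w0.0323 ff40.1 wf [ 0.72 -0.47 -1.52] q [-0.05  0.3   1.94  0.    0.91  1.52]
shift [ 1.63 -4.33  9.23] turn [-0.01  0.02  0.  ]
```

```bash
python3 -m crank '0 0 0 0.5 -1.2 0 2.9;0 0 0 1.1 -2.8 0 2.9;0 0 0 1.5 -4 0.5 2.9;0 0 0 1.6 -4.6 1.5 2.9;0 0 0 1.6 -4.6 3 2.9;0 0 0 1.6 -4.6 5 2.9;0 0 0 1.6 -4.6 7 2.9;0 0 0 1.6 -4.6 8.5 2.9;0 0 0 1.6 -4.6 9.5 2.9;0 0 0 1.6 -4.6 10 2.9'; python3 -m crank '0 0 0 -0.2 0 0.1 2.9;0 0 0 -0.4 0 0.2 2.9;0 0 0 -0.7 0 0.3 2.9;0 0 0 -1 0 0.4 2.9;0 0 0 -1.2 0 0.5 2.9;0 0 0 -1.4 0 0.5 2.9;0 0 0 -1.5 0 0.5 2.9;0 0 0 -1.5 0 0.5 2.9;0 0 0 -1.5 0 0.5 2.9;0 0 0 -1.5 0 0.5 2.9'; python3 d.py .512 .0179 .0315 0; python3 - <<'E'
from h import *
im=eyes.get_image("side"); s=im.min(2)
for r in range(244,274,3): print(r,' '.join('%3d'%v for v in s[r,264:310]))
E
```

```text
t: 58.0
eef_pos: [0.5337, 0.017, 0.0414]
tool_rot: [0.0, 1.0, -0.0, -0.002]
wrist_force: [0.1, -0.1, -1.5]
grip_width: 0.0325
finger_force: 40.1
t: 58.83
eef_pos: [0.5207, 0.0175, 0.0388]
tool_rot: [-0.0, 1.0, -0.0, 0.0]
wrist_force: [-0.1, -0.8, -1.1]
grip_width: 0.0321
finger_force: 40.2
t58.83 pos [0.52 0.02 0.04] w0.0321 ff40.2 wf [-0.07 -0.83 -1.1 ] q [0.03 0.46 1.99 0.   0.68 1.6 ]
shift [-0.87 -0.04  0.73] turn [-0. -0. -0.]
244  73  69  58  51  49  49  46  42  43  41  41  41  42  45  45  45  49  52  53  53  50  48  47  49  49  52  56  59  65  77 101 129 142 143 132 108  83  71  65  62  62  59  55  52  50  48
247  71  67  56  50  49  50  44  42  40  41  41  41  40  42  41  40  41  41  39  42  42  42  41  43  47  51  57  64  70  76  93 115 127 129 124 107  89  79  73  67  60  51  49  47  44  43
250  71  66  57  50  47  46  44  41  49  59  67  80  84  84  81  72  59  50  41  38  37  39  39  41  60  90 112 106  85  79  89 104 113 112 109 100  85  73  66  62  55  48  45  45  43  44
253  69  66  56  48  52  69 107 149 184 205 207 196 174 155 145 148 161 167 149 111  72  51  49  69 
[... 515 characters left out ...]
 173 173 169 162 154 147 138 125  98  71  53  52  64  80  92 101 107 112 108  88  67  61  61  58  68  89 105 101  80  59  49  47  45  43
265  76  71  59  50  56  69  89 102 109 116 121 126 129 133 133 134 134 129 125 118 105  79  58  53  57  73  90  97 102 109 111  93  72  64  62  60  67  87 107 104  81  56  46  47  44  44
268  75  70  58  52  52  55  69  86  97 100 104 108 113 115 114 114 123 126 126 120 100  73  55  51  54  57  65  75  86  96 102 104 103 101 104 112 117 103  81  61  50  46  46  44  43  43
271  75  69  57  50  51  50  49  61  79  93 103 108 112 113 112 110 114 112  99  79  63  52  51  53  53  56  55  56  57  57  58  60  60  57  56  54  53  51  48  46  45  44  44  44  44  45
```

```bash
python3 -m crank '0 0 0 -0.03 0 0.1 2.9;0 0 0 -0.06 0 0.2 2.9;0 0 0 -0.1 0 0.3 2.9;0 0 0 -0.13 0 0.4 2.9;0 0 0 -0.16 0 0.45 2.9;0 0 0 -0.2 0 0.5 2.9;0 0 0 -0.2 0 0.5 2.9;0 0 0 -0.2 0 0.5 2.9;0 0 0 -0.2 0 0.5 2.9;0 0 0 -0.2 0 0.5 2.9'; python3 -m crank '0 0 0 -0.02 0 0 2.9;0 0 0 -0.04 0 0 2.9;0 0 0 -0.06 0 0 2.9;0 0 0 -0.08 0 0 2.9;0 0 0 -0.1 0 0 2.9;0 0 0 -0.12 0 0 2.9;0 0 0 -0.14 0 0 2.9;0 0 0 -0.14 0 0 2.9;0 0 0 -0.14 0 0 2.9;0 0 0 -0.14 0 0 2.9'; python3 - <<'E'
from h import *
im=eyes.get_image("side"); s=im.min(2)
for r in range(253,274,3): print(r,' '.join('%3d'%v for v in s[r,264:306]))
E
```

```text
t: 59.72
eef_pos: [0.5185, 0.0175, 0.0337]
tool_rot: [0.0, 1.0, -0.0, 0.0]
wrist_force: [0.1, 0.9, -2.7]
grip_width: 0.0323
finger_force: 40.2
t: 60.55
eef_pos: [0.517, 0.0175, 0.0337]
tool_rot: [0.0, 1.0, -0.0, -0.0]
wrist_force: [-0.1, 0.2, -1.0]
grip_width: 0.0326
finger_force: 40.2
253  70  65  56  49  52  69 106 149 185 206 208 195 174 156 147 147 160 168 149 110  72  55  73 120 158 154 116  78  69  78  86  89  89  83  72  62  58  57  56  53  53  51
256  74  68  58  55  87 143 192 213 218 216 203 169 127 106 106 125 158 192 204 183 133  82  91 141 181 183 139  84  58  59  67  71  71  66  59  54  55  58  60  56  53  49
259  75  68  59  55  80 126 173 202 212 214 214 214 214 212 212 213 212 203 186 153 111  73  65  90 118 126 106  76  60  61  64  67  68  66  65  59  55  55  59  55  51  48
262  75  68  58  53  61  79 103 124 138 151 163 169 172 174 169 161 154 146 138 125 100  73  62  75  93 100  94  85  80  76  69  62  61  60  58  67  81  87  80  67  54  46
265  76  69  59  50  57  69  90 102 109 116 122 126 130 132 133 134 134 130 125 119 105  80  62  69  83  93 101 107 112 103  81  65  61  58  60  80 107 114 100  73  54  48
268  75  70  58  51  52  57  69  88  97 100 103 109 113 115 113 116 123 127 126 120 100  75  57  60  73  88  97 105 111 108  93  83  81  81  79  84  92  88  73  56  48  45
271  76  70  57  51  51  49  51  62  79  94 104 108 112 113 112 111 114 112  99  78  63  53  51  53  54  56  63  71  80  84  87  84  81  77  71  61  53  50  48  46  44  45
```

```bash
python3 -m crank '0 0 0 -0.03 0 0.03 2.9;0 0 0 -0.06 0 0.07 2.9;0 0 0 -0.1 0 0.1 2.9;0 0 0 -0.1 0 0.14 2.9;0 0 0 -0.1 0 0.18 2.9;0 0 0 -0.1 0 0.22 2.9;0 0 0 -0.1 0 0.25 2.9;0 0 0 -0.1 0 0.25 2.9;0 0 0 -0.1 0 0.25 2.9;0 0 0 -0.1 0 0.25 2.9'; python3 -m crank '0 0 0 0 0 0.02 2.9;0 0 0 0 0 0.04 2.9;0 0 0 0 0 0.06 2.9;0 0 0 0 0 0.08 2.9;0 0 0 0 0 0.1 2.9;0 0 0 0 0 0.1 2.9;0 0 0 0 0 0.1 2.9;0 0 0 0 0 0.1 2.9;0 0 0 0 0 0.1 2.9;0 0 0 0 0 0.1 2.9'
```

```text
t: 61.43
eef_pos: [0.516, 0.0175, 0.0312]
tool_rot: [0.0, 1.0, -0.0, -0.0]
wrist_force: [-0.1, -0.1, -2.0]
grip_width: 0.0326
finger_force: 40.2
t: 62.27
eef_pos: [0.5162, 0.0175, 0.0309]
tool_rot: [0.0, 1.0, -0.0, 0.0]
wrist_force: [-2.9, -0.6, 10.3]
grip_width: 0.0321
finger_force: 41.4
```

On the floor (contact at 0.0309). Release, rise clear and move away, then check with the networks.

```bash
python3 -m crank '0 0 0 0 0 -0.06 3.3;0 0 0 0 0 -0.06 3.8;0 0 0 0 0 -0.06 4.3;0 0 0 0 0 -0.06 4.8;0 0 0 0 0 -0.2 4.8;0 0 0 0 0 -1 4.8;0 0 0 0 0 -3 4.8;0 0 0 0 0 -6 4.8;0 0 0 0 0 -9 4.8;0 0 0 0 0 -12 4.8'; python3 -m crank '0 0 0 0 4 -1 4.8;0 0 0 0 8 -2 4.8;0 0 0 0 12 -3 4.8;0 0 0 0 16 -4 4.8;0 0 0 0 20 -5 4.8;0 0 0 0 24 -5 4.8;0 0 0 0 28 -5 4.8;0 0 0 0 32 -5 4.8;0 0 0 0 36 -5 4.8;0 0 0 0 38 -5 4.8'; python3 - <<'E'
from h import *
np.set_printoptions(precision=4,suppress=True)
im={n:eyes.get_image(n) for n in("side","top")}
for n in im: cv2.imwrite(f"pics/f_{n}.png",im[n][:,:,::-1])
z=.0169; mods={"tub":("tub",None),"cylinder_old":("cylinder",None),"padlock_old":("padlock",0.)}
for t,(m,yaw) in mods.items():
    for n in("top","side"):
        for s in silhouettes(n,t):
            if s["mask"].sum()<60: continue
            g=ray(n,np.argwhere(s["mask"]).mean(0)[::-1],z+.015)[0]
            if abs(g[1]-.018)>.2: continue
            try: print(t,n,round(s["p"],2),"centroid",g[:2],"fit",fit(M[m],{n:s["mask"]},z,yaw,g[:2])[0])
            except Exception as e: print(t,n,e)
for t in("oil_bottle","punch"):
    print(t,tri({n:np.array(place_of(n,t)[0]["location"])[::-1]*[640,480] for n in im}))
s=im["top"].min(2)
for c in (253,254,305,306,357,358): print(c,s[225:312,c].tolist())
E
```

```text
t: 63.1
eef_pos: [0.5157, 0.0175, 0.1519]
tool_rot: [0.0, 1.0, -0.0, -0.0]
wrist_force: [0.8, -0.1, 0.1]
grip_width: 0.048
finger_force: 0.0
t: 63.93
eef_pos: [0.5155, -0.3668, 0.201]
tool_rot: [0.001, 1.0, -0.001, 0.0]
wrist_force: [-0.4, 0.3, 0.4]
grip_width: 0.0478
finger_force: 0.0
tub top 0.76 centroid [0.483  0.1304] fit [0.4836 0.1291 0.0169 0.    ]
cylinder_old top 0.63 centroid [0.5628 0.1271] fit [0.5498 0.1267 0.0169 0.    ]
cylinder_old top 0.48 centroid [0.4704 0.0191] fit [0.471  0.0191 0.0169 0.    ]
padlock_old top 0.93 centroid [ 0.4823 -0.091 ] fit [ 0.4904 -0.091   0.0169 -0.    ]Traceback (most recent call last):
  File "<stdin>", line 15, in <module>
IndexError: list index out of range
```

```bash
python3 -m crank '0 0 0 -3.2 2.4 -1 4.8;0 0 0 -6.4 4.8 -2 4.8;0 0 0 -9.6 7.2 -3 4.8;0 0 0 -12.8 9.6 -3 4.8;0 0 0 -16 12 -3 4.8;0 0 0 -19.2 14.4 -3 4.8;0 0 0 -22.4 16.8 -3 4.8;0 0 0 -25.6 19.2 -3 4.8;0 0 0 -28 21 -3 4.8;0 0 0 -28 21 -3 4.8'; python3 - <<'E'
from h import *
np.set_printoptions(precision=4,suppress=True)
im={n:eyes.get_image(n) for n in("side","top")}
for n in im: cv2.imwrite(f"pics/f_{n}.png",im[n][:,:,::-1])
z=.0169
for n,(x0,y0,x1,y1) in dict(top=(232,212,384,303),side=(271,222,358,312)).items():
    m=np.zeros((480,640),np.uint8); m[y0:y1,x0:x1]=im[n][y0:y1,x0:x1].max(2)>100
    k,l,st,ce=cv2.connectedComponentsWithStats(m)
    for i in range(1,k):
        if st[i,4]>25: print(n,st[i].tolist(),ray(n,ce[i],z+.012)[0][:2], im[n][l==i].mean(0).round())
pts={"tub":(tubm,.4875,.1276),"co":(M["cylinder"],.4748,.0181),"cn":(M["cylinder"],.511,.0175),"po":(M["padlock"],.495,-.0919),"pn":(M["padlock"],.5675,-.0915)}
for n in im:
    for k,(m,x,y) in pts.items():
        h=proj(n,m+[x,y,z]); print(n,k,"expected box",h.min(0).round(1),h.max(0).round(1))
for t in("oil_bottle","punch"):
    for n in im: print(t,n,[(np.array(o["location"])[::-1]*[640,480]).round(1) for o in place_of(n,t)])
E
```

```text
t: 65.22
eef_pos: [0.2321, -0.5748, 0.2304]
tool_rot: [0.001, 1.0, -0.001, -0.001]
wrist_force: [0.7, 0.2, -0.8]
grip_width: 0.0478
finger_force: 0.0
top [280, 212, 4, 91, 130] [0.5552 0.0725] [119.  82.  47.]
top [333, 212, 3, 91, 158] [ 0.5571 -0.0364] [118.  82.  48.]
top [350, 234, 23, 34, 587] [ 0.5618 -0.0923] [178. 139.  96.]
top [299, 269, 18, 17, 235] [0.5106 0.0178] [183. 181. 172.]
top [349, 270, 24, 33, 563] [ 0.4877 -0.0924] [176. 137.  95.]
top [237, 274, 32, 29, 749] [0.4842 0.1312] [232. 224. 211.]
top [299, 288, 17, 15, 213] [0.4719 0.0183] [185. 183. 171.]
side [271, 222, 25, 21, 477] [0.4879 0.1272] [180. 168. 157.]
side [349, 222, 9, 52, 258] [0.6587 0.0844] [165. 114.  71.]
side [271, 251, 14, 22, 280] [0.4746 0.028 ] [168. 159. 147.]
side [286, 250, 17, 23, 306] [0.5135 0.0283] [163. 153. 142.]
side [271, 288, 70, 24, 1170] [ 0.5277 -0.0879] [167. 132.  96.]
side tub expected box [269.4 210.7] [295.2 243.3]
side co expected box [269.2 251.1] [285.4 273.5]
side cn expected box [285.4 250.4] [301.1 272.7]
side po expected box [269.7 289.2] [304.4 316.2]
side pn expected box [303.9 287.1] [338.5 313.9]
top tub expected box [237.7 272.4] [269.1 302.5]
top co expected box [298.6 285.9] [315.4 303.4]
top cn expected box [299.3 268.5] [316.1 285.4]
top po expected box [347.6 268.3] [373.1 303.7]
top pn expected box [348.1 233.4] [373.5 268.3]
oil_bottle side [array([251.1, 189.8])]
oil_bottle top [array([161.2, 331.1])]
punch side [array([427.8, 275.1])]
punch top [array([371.9, 141.2])]
```

```bash
python3 -c "
from bench import finish_job; print(finish_job())"
```

```text
the job is handed in; nothing more can be done
None
```

The job is handed in at about 65 s of the 118 s limit: both old pieces are at the front of their lanes, with each new one about 2–4 mm behind. The tub stands upright at the front of the third lane; the bottle and punch were found within a few pixels of where they began, and the finished drawer was checked only by image measurements, since I had used my 14 picture views.

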